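# Put the mixed-up bushings back on their own propellers

### The arm

A 6-joint arm with a two-finger parallel gripper is mounted at the origin on the work surface. World frame = base frame: x ahead of the robot, y to its left, z up, the work surface at z = 0. Lengths are in m, angles in rad, forces in N, time in s.
With the tool pointing down it reaches from about 0.375 to 0.975 m from the base axis. Payload 3.8 kg.
Tool frame: the origin (TCP) lies between the finger pads; the fingertips stand 17 mm ahead of it and the grasp point (between the pads) lies 2 mm behind it; y points along the fingers, z is the direction in which the jaws open and shut, and the axes are right-handed (so a half turn about y gives the same grasp; the last joint's range is limited). The gripper opens to 85 mm and grips with 20 to 120 N. Pads are 22 mm wide; open, the fingers measure 114 mm over their backs; the gripper's body (76 mm by 85 mm) begins 54 mm behind the grasp point. The pads swing forward as they close: fully open they stand 13 mm farther back than shut.
Start: joints at [-1.158, 0.264, 1.604, -0, 1.274, -0.037], TCP at [0.293, -0.608, 0.248] pointing down, gripper open.
Joint ranges: [-2.63, 2.63], [-0.94, 2.18], [0.31, 2.57], [-1.31, 4.45], [0, 2.66], [-2.55, 2.55]. Speed limits (rad/s): [2.57, 2.57, 3.14, 3.14, 3.14, 3.14].

### API

Orientations are given as a rotation vector (axis times angle).
In Python, from workcell import bot, eyes, nets gives the robot as it stands. The module is installed in compiled form; this text tells all that it offers.
- The arm moves only by the tool jog_arm, never from a script. Its arguments are lists of equal length, an entry for each row: "turn": the turn, a rotation vector about the tool's x, y, z in rad, a list of three; "slide": the shift along the tool's x, y, z in mm, a list of three; "grip": the opening in per cent of the stroke, from 0 (shut) to 100 (fully open). A call has 1 to 5 rows; each row shifts and turns the commanded pose from where the row before left it, along the tool's axes as they then stand; what a row does not reach is not made up. A row lasts 1/10 s, in which the tool goes at most 50 mm and 8.59 degrees, less where a joint would pass 70% of its speed; a pose out of reach is approached as far as the arm can. A call with a gripper value outside its range is refused whole. The fingers move at their own pace and stop on an object; "newtons" is the grip in N (left out, the last holds). Time passes only in rows, so rows that do not move let the fingers close. It gives the time, the measured TCP pose, the force and the opening at its end, in the units of the state.
- bot.read_state(): the state, without advancing time (a new reading comes with each control period).
- eyes.read_camera(name): name is "side" or "top"; returns a dict with "img" (400x640x3 uint8, red, green, blue), "depth" (400x640 float32, m along the optical axis (not along the pixel's ray), 0 where there is no reading), "intrinsics" (3x3 intrinsics, pixels), "distortion" ([k1, k2, p1, p2, k3] as OpenCV has them; the pictures are not rectified), "position" and "rotation" of the camera in the world. Camera axes: x right, y down, z forward; pixel columns grow to the right and rows downward; lengths in m; the calibration is good to about 2 mm. A picture is of the moment at which its call begins.
- bot.finish_job(): hands the job in, once; it reports no verdict.
Trained networks look in a picture, given as the dict that the camera call returned (one of the last four; its "shot" number tells which), for a name from the list of things; names that differ only in an ending like _2 or _b are one class to them, and where a whole thing is asked for, a point or a joint stands for the part that bears it (a point fixed in the world has none). Each returns a list of dicts, best first, with "conf" (0 to 1); they miss things now and then, are a little off and sometimes report something else, mostly with a low value. They report only what shows in the picture. A call takes as long as a camera call.
- nets.search_frame(thing, picture): "xyz" ([x, y, z] in m, in the coordinates of the camera as it stood for that picture, good to about 4 mm: the middle of the surface that is visible of it).
The state is a dict: "time": time; "q": joint angles; "joint_vel": joint speeds; "joint_torque": joint torques, N m; "tool_pos": TCP position; "tcp_rot": TCP orientation; "wrist_force": force on the tool from outside, world axes, zero at the start; "torque": the same for the moment, N m; "width": opening from 0.0 (shut) to 1.0 (fully open).
Only numpy, scipy, OpenCV 4.12 (cv2) and the standard library are available. Lean on these libraries where they do the work, as an engineer would, in place of code of your own. Each camera call takes 0.05 s, during which the arm holds its last target.

### The job

The three rubber bushings standing on the propellers are mixed up: put each one on the dowel of its own propeller, smallest on smallest, middle on middle and largest on largest, standing upright on the hub. Each dowel takes one bushing at a time and the counter is greasy, so on the way park one on the dowel of the empty wooden stand, never on the counter. Leave the prop nut, tachometer sender and thermostat cover where they lie.

Things in the scene. Friction and masses are not known exactly. Their poses are not given: they have to be found in the camera images.
- bush_small_mid (a point): centre, half-way up, of the smallest of the three loose propeller bushings: an upright black rubber tube, outside diameter 36 mm, 46 mm tall, with a metal sleeve lining its open bore of 22 mm, about 60 g; z runs along the bore. At the start it stands threaded over the dowel of another propeller, resting on that hub
- bush_medium_mid (a point): centre, half-way up, of the middle-sized of the three loose propeller bushings: an upright black rubber tube, outside diameter 45 mm, 54 mm tall, with a metal sleeve lining its open bore of 26 mm, about 100 g; z runs along the bore. At the start it stands threaded over the dowel of another propeller, resting on that hub
- bush_large_mid (a point): centre, half-way up, of the largest of the three loose propeller bushings: an upright black rubber tube, outside diameter 54 mm, 62 mm tall, with a metal sleeve lining its open bore of 30 mm, about 160 g; z runs along the bore. At the start it stands threaded over the dowel of another propeller, resting on that hub
- prop_small_seat (a point): the place on the smallest propeller: centre of the flat round top of its hub, on the axis of the upright dowel that comes through it, 80 mm above the counter. A two-bladed aluminium propeller, 175 mm across, lying hub axis up and fixed on a round wooden stand; hub top 54 mm across, blades all below it. The wooden dowel is 8 mm thick, with a blunt point, and sticks up 30 mm above this point; z is up
- prop_medium_seat (a point): the place on the middle-sized propeller: centre of the flat round top of its hub, on the axis of the upright dowel that comes through it, 92 mm above the counter. A three-bladed aluminium propeller, 205 mm across, lying hub axis up and fixed on a round wooden stand; hub top 64 mm across, blades all below it. The wooden dowel is 8 mm thick, with a blunt point, and sticks up 30 mm above this point; z is up
- prop_large_seat (a point): the place on the largest propeller: centre of the flat round top of its hub, on the axis of the upright dowel that comes through it, 104 mm above the counter. A four-bladed aluminium propeller, 235 mm across, lying hub axis up and fixed on a round wooden stand; hub top 74 mm across, blades all below it. The wooden dowel is 8 mm thick, with a blunt point, and sticks up 30 mm above this point; z is up
- spare_seat (a point): the free place: centre of the flat top of the empty wooden stand (a turned round block 84 mm across at the top, 110 mm at the foot, 45 mm tall, fixed), on the axis of its bare upright dowel, which is 8 mm thick and sticks up 30 mm above this point; z is up
- prop_nut: bystander, to be left alone: loose stainless steel castellated hexagon nut with a round flange 42 mm across, 23 mm tall, lying flat; origin at the centre of its underside
- tach_sender: bystander, to be left alone: loose brass tachometer sender, a round body 32 mm across with a hexagon 41 mm across and a threaded stub on top, standing 58 mm tall; origin at the centre of its underside
- thermostat_cover: bystander, to be left alone: loose worn aluminium thermostat cover, a domed oval flange 102 mm long and 52 mm wide with two bolt holes and a hose stub to one side, 30 mm tall; origin at the centre of its underside

How it is judged:
On the way:
1. one of the bushings stands released on the dowel of the empty wooden stand (((horizontal distance between bush_small_mid and spare_seat below 0.013 m and z of bush_small_mid in the frame of spare_seat between 0.017 and 0.029 m and angle between the z axis of bush_small_mid and the z axis of spare_seat, either way round below 0.12 rad and contact force between the fingers and bush_small below 0.2 N) or (horizontal distance between bush_medium_mid and spare_seat below 0.013 m and z of bush_medium_mid in the frame of spare_seat between 0.021 and 0.033 m and angle between the z axis of bush_medium_mid and the z axis of spare_seat, either way round below 0.12 rad and contact force between the fingers and bush_medium below 0.2 N) or (horizontal distance between bush_large_mid and spare_seat below 0.013 m and z of bush_large_mid in the frame of spare_seat between 0.025 and 0.037 m and angle between the z axis of bush_large_mid and the z axis of spare_seat, either way round below 0.12 rad and contact force between the fingers and bush_large below 0.2 N))), for 0.2 s.
At the end, for the whole second after the job is handed in: Each bushing is threaded over the dowel of the propeller of its own size rank (its centre within 13 mm of the dowel's axis), resting on the hub's top (height within 6 mm), upright within about 7 degrees, released and at rest; so the spare stand is empty again (horizontal distance between bush_small_mid and prop_small_seat below 0.013 m and z of bush_small_mid in the frame of prop_small_seat between 0.017 and 0.029 m and angle between the z axis of bush_small_mid and the z axis of prop_small_seat, either way round below 0.12 rad and linear speed of each of bush_small, bush_medium, bush_large below 0.02 m/s and contact force between the fingers and bush_small below 0.2 N and horizontal distance between bush_medium_mid and prop_medium_seat below 0.013 m and z of bush_medium_mid in the frame of prop_medium_seat between 0.021 and 0.033 m and angle between the z axis of bush_medium_mid and the z axis of prop_medium_seat, either way round below 0.12 rad and contact force between the fingers and bush_medium below 0.2 N and horizontal distance between bush_large_mid and prop_large_seat below 0.013 m and z of bush_large_mid in the frame of prop_large_seat between 0.025 and 0.037 m and angle between the z axis of bush_large_mid and the z axis of prop_large_seat, either way round below 0.12 rad and contact force between the fingers and bush_large below 0.2 N); the robot touches nothing.
It fails at once if a bushing is put or dropped on the counter (height (world z) of any of bush_small_mid, bush_medium_mid, bush_large_mid below 0.04 m).
It fails at once if the prop nut, tachometer sender or thermostat cover is shifted by more than 20 mm (distance of any of prop_nut, tach_sender, thermostat_cover from where it was at the start of the episode above 0.02 m).
It also fails if it takes over 106 s, if anything falls off the work surface, if the arm or the gripper's body presses on something with over 40 N, if the wrist force passes 120 N, or if a joint passes its speed limit or range.

## Working session

There is one attempt and no reset: what is moved stays moved. The work goes in short steps, Python scripts to look and compute and a tool call to move; the robot and the scene stay as the last step left them, time stands still between calls to the robot, and variables do not carry over. Pictures are saved under pics/ and viewed, and the job is handed in when it is done.

Besides the shell and the picture viewer there is one more tool, called after "Emit:" by a JSON object that holds its "fn" and its "kwargs". jog_arm: Moves the arm, as the interface text tells. Its arguments: {"type":"object","properties":{"turn":{"type":"array"},"slide":{"type":"array"},"grip":{"type":"array"},"newtons":{"type":"number"}},"required":["turn","slide","grip"]}

```bash
mkdir -p pics
python3 - <<'E'
from workcell import bot, eyes, nets
import cv2,numpy as np
s=bot.read_state()
for k,v in s.items(): print(k,np.round(v,3))
for n in("side","top"):
    p=eyes.read_camera(n)
    cv2.imwrite(f"pics/{n}0.png",p["img"][:,:,::-1])
    print(n,p["intrinsics"],p["distortion"],p["position"],p["rotation"],p.keys())
    np.savez(f"{n}0.npz",**{k:p[k] for k in("img","depth","intrinsics","distortion","position","rotation")})
    R=np.array(p["rotation"]); 
    if R.shape!=(3,3): R=cv2.Rodrigues(R)[0] if R.size==3 else None
    for t in["bush_small_mid","bush_medium_mid","bush_large_mid","prop_small_seat","prop_medium_seat","prop_large_seat","spare_seat","prop_nut","tach_sender","thermostat_cover"]:
        try:
            for d in nets.search_frame(t,p)[:3]:
                print(t,round(d["conf"],2),np.round(R@np.array(d["xyz"])+p["position"],3))
        except Exception as e: print(t,e)
E
```

```text
time 0.0
q [-1.158  0.265  1.605  0.     1.274 -0.037]
joint_vel [-0.001  0.    -0.     0.     0.     0.002]
joint_torque [-0.0000e+00 -5.1511e+01 -3.6731e+01  0.0000e+00  1.3000e-02  0.0000e+00]
tool_pos [ 0.293 -0.607  0.247]
tcp_rot [-0.452  1.974 -1.97 ]
wrist_force [-0.514  0.239 -0.653]
torque [-0.008  0.007 -0.019]
width 1.001
side [[484.439799     0.         328.15298189]
 [  0.         484.439799   198.26425152]
 [  0.           0.           1.        ]] [-0.05613864  0.          0.          0.          0.        ] [0.17127524 0.98574441 1.02209034] [-0.47619766  2.68687976 -1.21359534] dict_keys(['img', 'depth', 'intrinsics', 'distortion', 'position', 'rotation', 'shot'])
bush_small_mid 0.73 [0.443 0.062 0.124]
bush_small_mid 0.53 [0.482 0.411 0.128]
bush_medium_mid 0.6 [0.441 0.064 0.123]
bush_medium_mid 0.56 [ 0.429 -0.341  0.138]
bush_large_mid 0.56 [0.48  0.408 0.127]
prop_small_seat 0.75 [0.473 0.428 0.046]
prop_medium_seat 0.65 [0.424 0.064 0.05 ]
prop_large_seat 0.6 [ 0.41  -0.314  0.057]
prop_large_seat 0.56 [0.608 0.189 0.016]
prop_large_seat 0.21 [ 0.659 -0.132  0
[... 342 characters left out ...]
0.          0.          0.          0.        ] [ 0.36734503 -0.00461436  1.17249158] [-2.13110395  2.14175747 -0.17729608] dict_keys(['img', 'depth', 'intrinsics', 'distortion', 'position', 'rotation', 'shot'])
bush_small_mid 0.51 [0.448 0.051 0.14 ]
bush_medium_mid 0.79 [ 0.433 -0.346  0.156]
bush_large_mid 0.95 [0.483 0.388 0.14 ]
prop_small_seat 0.72 [0.481 0.377 0.043]
prop_small_seat 0.51 [0.485 0.387 0.138]
prop_small_seat 0.29 [ 0.417 -0.331  0.061]
prop_medium_seat 0.96 [0.439 0.041 0.055]
prop_large_seat 0.82 [ 0.412 -0.328  0.059]
spare_seat 0.96 [ 0.661 -0.15   0.043]
prop_nut 0.61 [0.618 0.182 0.016]
tach_sender 0.6 [0.716 0.202 0.037]
thermostat_cover 0.7 [ 0.4   -0.163  0.011]
```

View pics/side0.png

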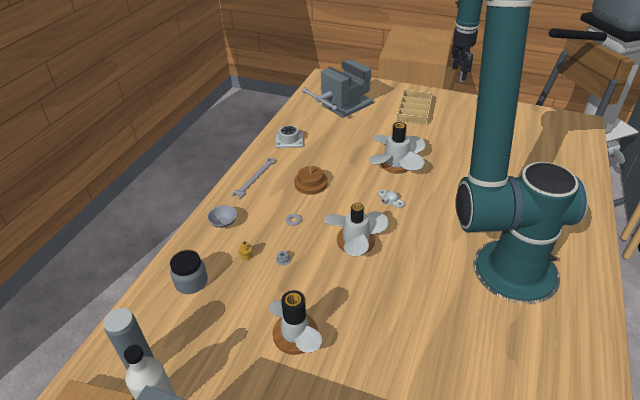

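View pics/top0.png

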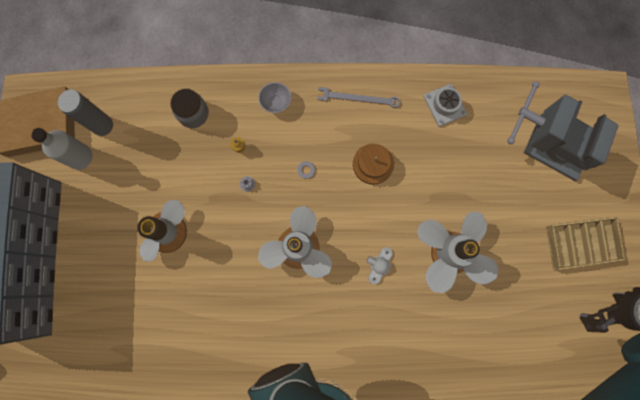

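The side view shows the large bushing on the small two-bladed prop at px (294,300), the small one on the three-bladed prop at (357,213), and the medium one on the four-bladed prop at (399,132). The empty stand is at (311,180). Next I'll measure the axes from depth, using the known heights.

```bash
cat > h.py <<'E'
import numpy as np,cv2
from scipy.optimize import least_squares
def cloud(d):
    K=np.array(d["intrinsics"]);D=np.array(d["distortion"]);R=cv2.Rodrigues(np.array(d["rotation"]))[0] if np.size(d["rotation"])==3 else np.array(d["rotation"])
    v,u=np.mgrid[0:400,0:640]
    n=cv2.undistortPoints(np.stack([u.ravel(),v.ravel()],1).astype(np.float64)[:,None],K,D)[:,0]
    z=np.array(d["depth"]).ravel()
    P=np.c_[n*z[:,None],z]@R.T+np.array(d["position"])
    P[z<=0]=np.nan
    return P.reshape(400,640,3)
def circ(xy,r=None):
    c=xy.mean(0)
    f=lambda p:np.hypot(*(xy-p[:2]).T)-(r if r else p[2])
    s=least_squares(f,[*c]+([] if r else [.02]),loss="soft_l1",f_scale=.002)
    return s.x,np.sqrt(np.mean(s.fun**2))
E
python3 - <<'E'
from h import *
items={"smallprop":(.483,.395,.08,.142),"medprop":(.44,.05,.092,.138),"largeprop":(.42,-.34,.104,.158),"spare":(.661,-.145,.045,.075)}
for n in("side","top"):
    P=cloud(np.load(f"{n}0.npz")).reshape(-1,3)
    print(n,"table z",np.round(np.nanmedian(P[np.abs(P[:,2])<.02][:,2]),4))
    for k,(x,y,zh,zt) in items.items():
        m=np.hypot(P[:,0]-x,P[:,1]-y)<.07
        Q=P[m]
        for nm,z0 in(("top",zt),("hub",zh)):
            S=Q[np.abs(Q[:,2]-z0)<.005]
            if len(S)>3: print(n,k,nm,len(S),"mean",np.round(S.mean(0),4),"min",np.round(S.min(0),3),"max",np.round(S.max(0),3))
        h,e=np.histogram(Q[:,2],np.arange(0,.19,.01)); print(h)
        mid=Q[(Q[:,2]>zh+.008)&(Q[:,2]<zt-.004)]
        if len(mid)>8: print("  wall",len(mid),circ(mid[:,:2]), [circ(mid[:,:2],r) for r in({"smallprop":.027,"medprop":.018,"largeprop":.0225,"spare":.004}[k],)])
E
python3 - <<'E'
import cv2,numpy as np
o=[]
for n,cs in(("side",[(294,310),(357,225),(399,145),(311,180)]),("top",[(158,230),(296,247),(462,250),(374,164)])):
    im=cv2.imread(f"pics/{n}0.png")
    o.append(np.hstack([cv2.resize(im[v-32:v+32,u-32:u+32],(200,200),interpolation=cv2.INTER_CUBIC) for u,v in cs]))
cv2.imwrite("pics/crop0.png",np.vstack(o))
E
```

```text
side table z -0.0011
side smallprop top 273 mean [0.4829 0.3973 0.141 ] min [0.458 0.369 0.137] max [0.511 0.422 0.145]
side smallprop hub 77 mean [0.4805 0.4145 0.0796] min [0.458 0.386 0.075] max [0.513 0.425 0.085]
[242 440  62  81 299 289  86  97  58  64  77  80  95 145 197   0   0   0]
  wall 403 (array([0.48175435, 0.39982541, 0.02146266]), np.float64(0.0020140730544270955)) [(array([0.4843717 , 0.39468127]), np.float64(0.0057227822220009775))]
side medprop top 73 mean [0.4435 0.0521 0.1362] min [0.426 0.033 0.133] max [0.461 0.07  0.141]
side medprop hub 167 mean [0.442  0.0583 0.0908] min [0.413 0.02  0.087] max [0.477 0.082 0.097]
[102 164  16  35 204 311 127  72 134 113  35  41  46  87   3   0   0   0]
  wall 150 (array([0.44321048, 0.05298926, 0.01489784]), np.float64(0.001918545540446476)) [(array([0.44369689, 0.050019  ]), np.float64(0.003373858912219042))]
side largeprop top 63 mean [ 0.4295 -0.3519  0.1562] min [ 0.409 -0.374  0.153] max [ 0.45  -0.324  0.161]
side largeprop hub 136 mean [ 0.4264 -0.3397  0.1025] min [ 0.393 -0.389  0.099] max [ 0.462 -0.31   0.109]
[1
[... 1326 characters left out ...]
327 -0.3514  0.1581] min [ 0.412 -0.375  0.153] max [ 0.454 -0.331  0.162]
top largeprop hub 372 mean [ 0.4283 -0.3429  0.1042] min [ 0.395 -0.388  0.099] max [ 0.468 -0.316  0.109]
[194 118  27   8 126 399 473  78  59  70 375  38  41  48  39 180  43   0]
  wall 175 (array([ 0.43181453, -0.34709116,  0.01782262]), np.float64(0.0030537211229724015)) [(array([ 0.43287787, -0.35051071]), np.float64(0.006510267478746602))]
top spare top 8 mean [ 0.6689 -0.1525  0.0739] min [ 0.665 -0.155  0.072] max [ 0.673 -0.15   0.076]
top spare hub 775 mean [ 0.6688 -0.152   0.0451] min [ 0.627 -0.193  0.04 ] max [ 0.711 -0.112  0.05 ]
[405 285 204  29 775  13   3   8   0   0   0   0   0   0   0   0   0   0]
```

View pics/crop0.png

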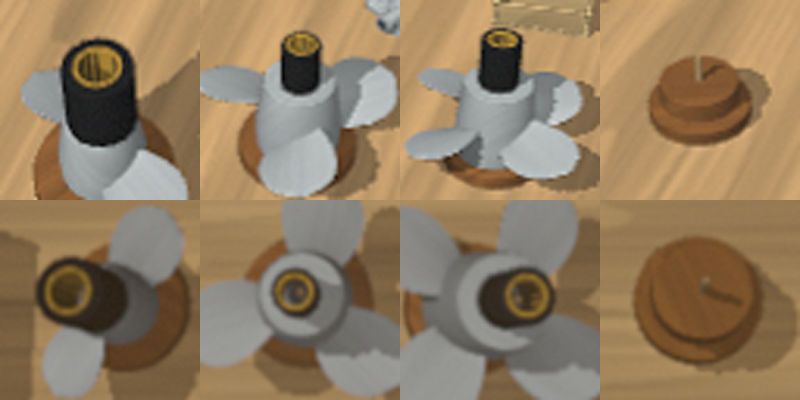

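```bash
cat > t.py <<'E'
import sys
from workcell import bot
import numpy as np,cv2
s=bot.read_state();R=cv2.Rodrigues(np.array(s["tcp_rot"]))[0];p=np.array(s["tool_pos"])
print("t",round(s["time"],2),"p",np.round(p,4),"F",np.round(s["wrist_force"],1),"w",round(s["width"],3),"q6",np.round(s["q"][5],2))
print("R",np.round(R,4).tolist())
# turn to nominal: y down, z horizontal jaw dir closest
for a in sys.argv[1:]:
    t=np.array([float(c) for c in a.split(",")])
    print(a,"slide mm",np.round(R.T@(t-p)*1000,1))
y=np.array([0,0,-1.]);z=R[:,2].copy();z[2]=0;z/=np.linalg.norm(z);G=np.c_[np.cross(y,z),y,z]
print("level turn",np.round(cv2.Rodrigues(R.T@G)[0].ravel(),4))
E
python3 t.py .431,-.3515,.25 .431,-.3515,.143
```

```text
t 1.1 p [ 0.2935 -0.6079  0.2483] F [-0.5 -0.9  0.2] w 0.997 q6 -0.04
R [[-0.9005, -0.0, 0.4348], [-0.4348, -0.0, -0.9005], [0.0, -1.0, 0.0]]
.431,-.3515,.25 slide mm [-235.3   -1.7 -171.1]
.431,-.3515,.143 slide mm [-235.3  105.3 -171.1]
level turn [-0. -0.  0.]
```

Emit:
{"fn": "jog_arm", "kwargs": {"turn": [[0, 0, 0], [0, 0, 0], [0, 0, 0], [0, 0, 0], [0, 0, 0]], "slide": [[-39, 0, -28.5], [-39, 0, -28.5], [-39, 0, -28.5], [-39, 0, -28.5], [-39, 0, -28.5]], "grip": [100, 100, 100, 100, 100], "newtons": 30}}

```text
time: 1.6
tool_pos: [0.4077, -0.3931, 0.2485]
tcp_rot: [-0.45, 1.972, -1.972]
wrist_force: [-0.0, -0.8, 0.5]
width: 0.999
```

Emit:
{"fn": "jog_arm", "kwargs": {"turn": [[0, 0, 0], [0, 0, 0], [0, 0, 0]], "slide": [[-40, 0, -28.5], [0, 0, 0], [0, 0, 0]], "grip": [100, 100, 100]}}

```text
time: 1.9
tool_pos: [0.4314, -0.3508, 0.2486]
tcp_rot: [-0.454, 1.969, -1.971]
wrist_force: [-0.2, -0.7, 0.3]
width: 0.999
```

```bash
python3 t.py .431,-.3515,.185 .431,-.3515,.143
python3 - <<'E'
from workcell import eyes
import cv2,numpy as np
o=[]
for n,(u,v) in(("side",(399,120)),("top",(465,250))):
    p=eyes.read_camera(n); im=p["img"][:,:,::-1]
    o.append(cv2.resize(im[v-60:v+60,u-60:u+60],(390,390)))
cv2.imwrite("pics/a1.png",np.hstack(o))
E
```

```text
t 1.9 p [ 0.4314 -0.3508  0.2486] F [-0.2 -0.7  0.3] w 0.999 q6 0.39
R [[-0.8992, 0.0002, 0.4375], [-0.4375, -0.0009, -0.8992], [0.0002, -1.0, 0.0009]]
.431,-.3515,.185 slide mm [ 0.6 63.6  0.4]
.431,-.3515,.143 slide mm [  0.6 105.6   0.3]
level turn [-0.0009 -0.      0.0002]
```

View pics/a1.png

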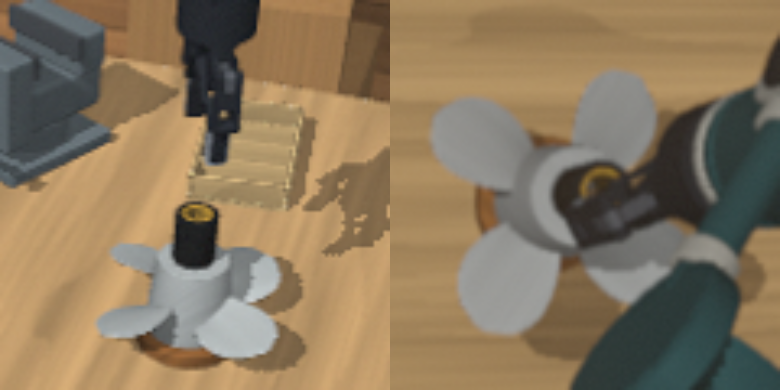

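The pads straddle the medium bushing's axis (side crop about (205,135)), so I'll descend.

Emit:
{"fn": "jog_arm", "kwargs": {"turn": [[0, 0, 0], [0, 0, 0], [0, 0, 0], [0, 0, 0], [0, 0, 0]], "slide": [[0, 30, 0], [0, 30, 0], [0, 25, 0], [0, 20, 0], [0, 0, 0]], "grip": [100, 100, 100, 100, 100]}}

```text
time: 2.5
tool_pos: [0.4278, -0.3515, 0.1396]
tcp_rot: [-0.454, 1.981, -1.969]
wrist_force: [-0.9, -0.1, 0.1]
width: 0.998
```

Emit:
{"fn": "jog_arm", "kwargs": {"turn": [[0, 0, 0], [0, 0, 0], [0, 0, 0], [0, 0, 0], [0, 0, 0]], "slide": [[0, 0, 0], [0, 0, 0], [0, 0, 0], [0, 0, 0], [0, 0, 0]], "grip": [30, 30, 30, 30, 30]}}

```text
time: 3.0
tool_pos: [0.4318, -0.3529, 0.1453]
tcp_rot: [-0.449, 1.968, -1.975]
wrist_force: [-1.4, -1.8, 5.9]
width: 0.512
```

Emit:
{"fn": "jog_arm", "kwargs": {"turn": [[0, 0, 0], [0, 0, 0], [0, 0, 0], [0, 0, 0], [0, 0, 0]], "slide": [[0, 0, 0], [0, 0, 0], [0, 0, 0], [0, 0, 0], [0, 0, 0]], "grip": [20, 20, 20, 20, 20]}}

```text
time: 3.5
tool_pos: [0.4317, -0.3529, 0.1453]
tcp_rot: [-0.45, 1.967, -1.975]
wrist_force: [0.2, -1.6, 7.0]
width: 0.509
```

```bash
python3 t.py .431,-.3515,.143
```

```text
t 3.5 p [ 0.4317 -0.3529  0.1453] F [ 0.2 -1.6  7. ] w 0.509 q6 0.39
R [[-0.9004, 0.0024, 0.4351], [-0.4351, -0.0031, -0.9004], [-0.0009, -1.0, 0.0038]]
.431,-.3515,.143 slide mm [ 0.1  2.3 -1.6]
level turn [-0.0038  0.     -0.0009]
```

Emit:
{"fn": "jog_arm", "kwargs": {"turn": [[0, 0, 0], [0, 0, 0], [0, 0, 0], [0, 0, 0], [0, 0, 0]], "slide": [[0, -10, 0], [0, -30, 0], [0, -30, 0], [0, -35, 0], [0, 0, 0]], "grip": [20, 20, 20, 20, 20], "newtons": 40}}

```text
time: 4.0
tool_pos: [0.4332, -0.3535, 0.2546]
tcp_rot: [-0.445, 1.961, -1.977]
wrist_force: [1.5, -1.2, -0.2]
width: 0.504
```

```bash
python3 t.py .667,-.152,.20;python3 - <<'E'
from workcell import eyes
import cv2,numpy as np
p=eyes.read_camera("side"); im=p["img"][:,:,::-1]
u,v=399,120
cv2.imwrite("pics/a2.png",cv2.resize(im[v-60:v+60,u-60:u+60],(390,390)))
E
```

```text
t 4.0 p [ 0.4332 -0.3535  0.2546] F [ 1.5 -1.2 -0.2] w 0.504 q6 0.39
R [[-0.9004, 0.0076, 0.4351], [-0.4351, -0.0064, -0.9003], [-0.004, -1.0, 0.009]]
.667,-.152,.20 slide mm [-297.9   55.1  -80.1]
level turn [-0.009  0.    -0.004]
```

View pics/a2.png

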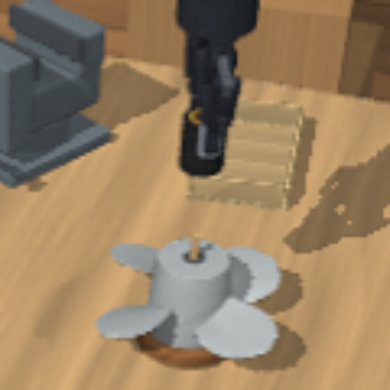

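Emit:
{"fn": "jog_arm", "kwargs": {"turn": [[0, 0, 0], [0, 0, 0], [0, 0, 0], [0, 0, 0], [0, 0, 0]], "slide": [[-38, 0, -10], [-38, 0, -10], [-38, 0, -10], [-38, 0, -10], [-38, 0, -10]], "grip": [20, 20, 20, 20, 20]}}

```text
time: 4.55
tool_pos: [0.5799, -0.2222, 0.2461]
tcp_rot: [-0.455, 1.975, -1.971]
wrist_force: [0.3, -0.5, -0.9]
width: 0.506
```

Emit:
{"fn": "jog_arm", "kwargs": {"turn": [[0, 0, 0], [0, 0, 0], [0, 0, 0], [0, 0, 0], [0, 0, 0]], "slide": [[-38, 10, -10], [-38, 15, -10], [-32, 15, -10], [0, 15, 0], [0, 0, 0]], "grip": [20, 20, 20, 20, 20]}}

```text
time: 5.05
tool_pos: [0.6614, -0.1485, 0.1878]
tcp_rot: [-0.462, 1.978, -1.97]
wrist_force: [-1.4, 0.1, -1.3]
width: 0.506
```

```bash
python3 t.py .667,-.152,.15 .667,-.152,.088 ;python3 - <<'E'
from workcell import eyes
import cv2,numpy as np
from h import *
o=[]
for n,(u,v) in(("side",(311,160)),("top",(374,164))):
    p=eyes.read_camera(n); im=p["img"][:,:,::-1]
    np.savez(f"{n}1.npz",**{k:p[k] for k in("img","depth","intrinsics","distortion","position","rotation")})
    o.append(cv2.resize(im[v-60:v+60,u-60:u+60],(390,390)))
    P=cloud(p).reshape(-1,3)
    Q=P[(np.hypot(P[:,0]-.4295,P[:,1]+.351)<.06)]
    S=Q[np.abs(Q[:,2]-.104)<.005];print(n,len(S),"hub",S.min(0),S.max(0),circ(S[np.hypot(S[:,0]-.43,S[:,1]+.351)>.03][:,:2]))
    S=Q[Q[:,2]>.112];print("dowel",len(S),S.mean(0),S.max(0))
cv2.imwrite("pics/a3.png",np.hstack(o))
E
```

```text
t 5.05 p [ 0.6614 -0.1485  0.1878] F [-1.4  0.1 -1.3] w 0.506 q6 0.86
R [[-0.8996, -0.0094, 0.4365], [-0.4366, 0.0021, -0.8997], [0.0075, -1.0, -0.0059]]
.667,-.152,.15 slide mm [-3.8 37.7  5.8]
.667,-.152,.088 slide mm [-4.2 99.7  6.2]
level turn [0.0059 0.     0.0075]
side 186 hub [ 0.39378534 -0.38917908  0.09901618] [ 0.46318946 -0.3152258   0.10870393] (array([ 0.42944969, -0.3517852 ,  0.03380737]), np.float64(0.002415496284368812))
dowel 9 [ 0.42880087 -0.35132802  0.12463135] [ 0.43113071 -0.34581578  0.13348024]
top 724 hub [ 0.3933182  -0.38884365  0.09929222] [ 0.46803608 -0.31587836  0.1088149 ] (array([ 0.43068784, -0.35166776,  0.0340805 ]), np.float64(0.0023720953651150513))
dowel 19 [ 0.43181374 -0.35203982  0.12659131] [ 0.43550854 -0.34910894  0.13574083]
```

View pics/a3.png

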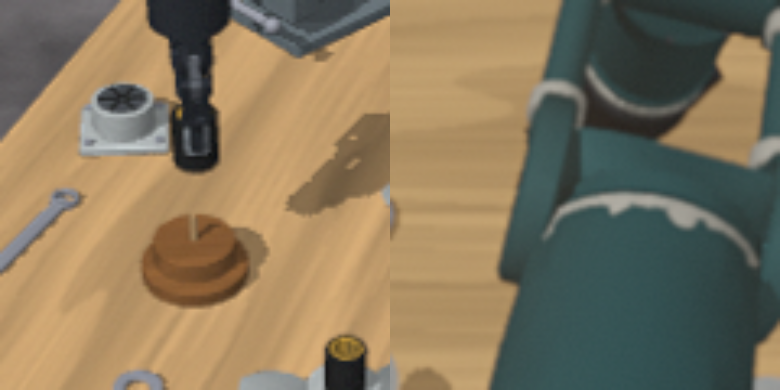

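Emit:
{"fn": "jog_arm", "kwargs": {"turn": [[0, 0, 0], [0, 0, 0], [0, 0, 0], [0, 0, 0]], "slide": [[-4, 15, 6], [0, 20, 0], [0, 0, 0], [0, 0, 0]], "grip": [20, 20, 20, 20]}}

```text
time: 5.55
tool_pos: [0.6699, -0.1546, 0.1579]
tcp_rot: [-0.451, 1.973, -1.973]
wrist_force: [0.4, -0.7, -0.6]
width: 0.505
```

```bash
python3 t.py .667,-.152,.088 ;python3 - <<'E'
from workcell import eyes
import cv2,numpy as np
o=[]
for n,(u,v) in(("side",(311,160)),):
    p=eyes.read_camera(n); im=p["img"][:,:,::-1]
    o.append(cv2.resize(im[v-40:v+40,u-40:u+40],(480,480)))
cv2.imwrite("pics/a4.png",np.hstack(o))
E
```

```text
t 5.55 p [ 0.6699 -0.1546  0.1579] F [ 0.4 -0.7 -0.6] w 0.505 q6 0.86
R [[-0.9011, -0.001, 0.4336], [-0.4336, 0.0002, -0.9011], [0.0008, -1.0, -0.0006]]
.667,-.152,.088 slide mm [ 1.5 69.9 -3.6]
level turn [0.0006 0.     0.0008]
```

View pics/a4.png

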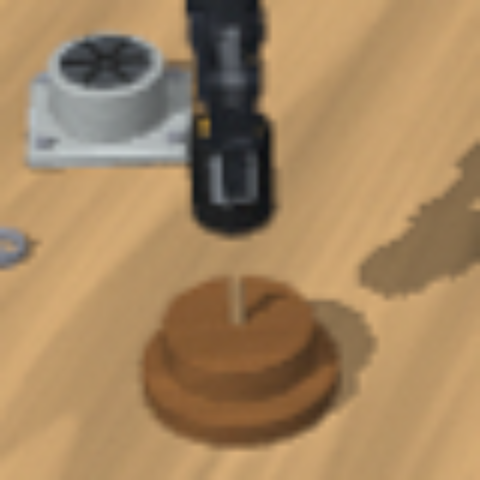

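Emit:
{"fn": "jog_arm", "kwargs": {"turn": [[0, 0, 0], [0, 0, 0], [0, 0, 0], [0, 0, 0], [0, 0, 0]], "slide": [[1.5, 10, -3.5], [0, 15, 0], [0, 15, 0], [0, 15, 0], [0, 0, 0]], "grip": [20, 20, 20, 20, 20]}}

```text
time: 6.1
tool_pos: [0.6649, -0.1504, 0.0988]
tcp_rot: [-0.458, 1.978, -1.971]
wrist_force: [-0.5, 0.6, -1.9]
width: 0.501
```

Emit:
{"fn": "jog_arm", "kwargs": {"turn": [[0, 0, 0], [0, 0, 0], [0, 0, 0], [0, 0, 0]], "slide": [[0, 9, 0], [0, 6, 0], [0, 0, 0], [0, 0, 0]], "grip": [20, 20, 20, 20]}}

```text
time: 6.5
tool_pos: [0.6678, -0.1513, 0.0884]
tcp_rot: [-0.451, 1.972, -1.972]
wrist_force: [-0.8, -0.1, -1.2]
width: 0.508
```

```bash
python3 t.py .667,-.152,.088 ;python3 - <<'E'
from workcell import eyes
import cv2,numpy as np
o=[]
for n,(u,v) in(("side",(311,160)),):
    p=eyes.read_camera(n); im=p["img"][:,:,::-1]
    o.append(cv2.resize(im[v-40:v+40,u-40:u+40],(480,480)))
cv2.imwrite("pics/a5.png",np.hstack(o))
E
```

```text
t 6.5 p [ 0.6678 -0.1513  0.0884] F [-0.8 -0.1 -1.2] w 0.508 q6 0.86
R [[-0.9005, 0.0002, 0.4348], [-0.4348, -0.0001, -0.9005], [-0.0002, -1.0, 0.0002]]
.667,-.152,.088 slide mm [1.1 0.4 0.3]
level turn [-0.0002  0.     -0.0002]
```

View pics/a5.png

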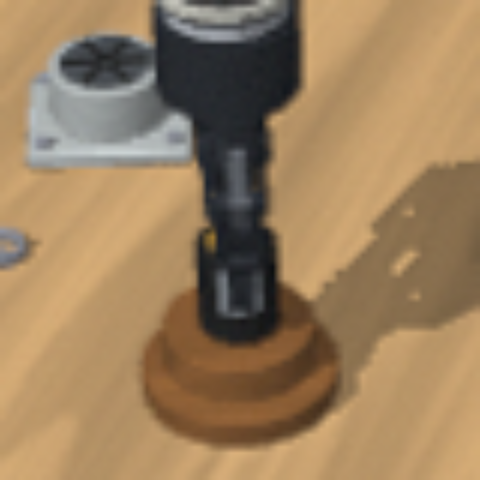

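The bushing is threaded just above the stand top, so I'll release it.

Emit:
{"fn": "jog_arm", "kwargs": {"turn": [[0, 0, 0], [0, 0, 0], [0, 0, 0], [0, 0, 0], [0, 0, 0]], "slide": [[0, 1.5, 0], [0, 0, 0], [0, 0, 0], [0, 0, 0], [0, 0, 0]], "grip": [20, 20, 60, 100, 100]}}

```text
time: 7.05
tool_pos: [0.6679, -0.1513, 0.0871]
tcp_rot: [-0.45, 1.971, -1.972]
wrist_force: [-0.4, 0.2, 0.7]
width: 0.91
```

Emit:
{"fn": "jog_arm", "kwargs": {"turn": [[0, 0, 0], [0, 0, 0], [0, 0, 0], [0, 0, 0], [0, 0, 0]], "slide": [[0, 0, 0], [0, 0, 0], [0, 0, 0], [0, -15, 0], [0, -30, 0]], "grip": [100, 100, 100, 100, 100]}}

```text
time: 7.55
tool_pos: [0.6653, -0.1507, 0.1296]
tcp_rot: [-0.457, 1.977, -1.971]
wrist_force: [-0.1, 0.2, -0.2]
width: 1.003
```

Emit:
{"fn": "jog_arm", "kwargs": {"turn": [[0, 0, 0], [0, 0, 0], [0, 0, 0], [0, 0, 0], [0, 0, 0]], "slide": [[0, -30, 0], [0, -35, 0], [0, -35, 0], [0, -20, 0], [0, 0, 0]], "grip": [100, 100, 100, 100, 100]}}

```text
time: 8.05
tool_pos: [0.6703, -0.1519, 0.2584]
tcp_rot: [-0.441, 1.964, -1.973]
wrist_force: [-0.1, -0.5, 0.8]
width: 0.999
```

```bash
python3 t.py .4865,.396,.25 ;python3 - <<'E'
from workcell import eyes
import cv2,numpy as np
from h import *
o=[]
for n,(u,v) in(("side",(311,160)),):
    p=eyes.read_camera(n); im=p["img"][:,:,::-1]
    o.append(cv2.resize(im[v-40:v+40,u-40:u+40],(480,480)))
    P=cloud(p).reshape(-1,3)
    Q=P[(np.hypot(P[:,0]-.667,P[:,1]+.152)<.05)&(abs(P[:,2]-.098)<.005)];print(Q.mean(0),Q.min(0),Q.max(0))
cv2.imwrite("pics/a6.png",np.hstack(o))
E
```

```text
t 8.05 p [ 0.6703 -0.1519  0.2584] F [-0.1 -0.5  0.8] w 0.999 q6 0.86
R [[-0.9005, 0.0096, 0.4348], [-0.4349, -0.0025, -0.9005], [-0.0075, -1.0, 0.0065]]
.4865,.396,.25 slide mm [ -72.7    5.2 -573.3]
level turn [-0.0065  0.     -0.0075]
[ 0.66320867 -0.14792715  0.0963969 ] [ 0.64235374 -0.17672094  0.09303035] [ 0.68315632 -0.12610789  0.10171538]
```

View pics/a6.png

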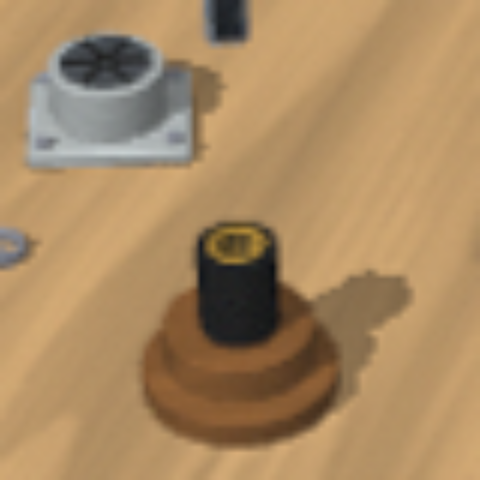

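Medium is upright on the spare stand (crop (238,290)). Next is the large bushing.

Emit:
{"fn": "jog_arm", "kwargs": {"turn": [[0, 0, 0], [0, 0, 0], [0, 0, 0], [0, 0, 0], [0, 0, 0]], "slide": [[-6, 0, -45], [-6, 0, -45], [-6, 0, -45], [-6, 0, -45], [-6, 0, -45]], "grip": [100, 100, 100, 100, 100]}}

```text
time: 8.6
tool_pos: [0.5947, 0.0658, 0.2493]
tcp_rot: [-0.455, 1.974, -1.973]
wrist_force: [-0.5, -0.3, 0.2]
width: 1.0
```

Emit:
{"fn": "jog_arm", "kwargs": {"turn": [[0, 0, 0], [0, 0, 0], [0, 0, 0], [0, 0, 0], [0, 0, 0]], "slide": [[-6, 0, -45], [-6, 0, -45], [-6, 0, -45], [-6, 0, -45], [-6, 0, -45]], "grip": [100, 100, 100, 100, 100]}}

```text
time: 9.1
tool_pos: [0.524, 0.2811, 0.2495]
tcp_rot: [-0.455, 1.972, -1.974]
wrist_force: [-0.5, 0.5, 0.6]
width: 0.999
```

Emit:
{"fn": "jog_arm", "kwargs": {"turn": [[0, 0, 0], [0, 0, 0], [0, 0, 0], [0, 0, 0], [0, 0, 0]], "slide": [[-6, 0, -45], [-6, 0, -45], [0, 0, -32], [0, 0, 0], [0, 0, 0]], "grip": [100, 100, 100, 100, 100]}}

```text
time: 9.6
tool_pos: [0.4825, 0.3951, 0.2496]
tcp_rot: [-0.456, 1.97, -1.974]
wrist_force: [0.6, -0.3, -0.6]
width: 1.0
```

```bash
cat > snap.py <<'E'
import sys,cv2,numpy as np
from workcell import eyes
from h import *
# out name, then cam,u,v,half ...
o=[]
for a in sys.argv[2:]:
    n,u,v,h=a.split(",");u,v,h=int(u),int(v),int(h)
    p=eyes.read_camera(n); im=p["img"][:,:,::-1]
    np.savez(f"{n}_last.npz",**{k:p[k] for k in("img","depth","intrinsics","distortion","position","rotation")})
    im=cv2.copyMakeBorder(im,h,h,h,h,cv2.BORDER_CONSTANT)
    o.append(cv2.resize(im[v:v+2*h,u:u+2*h],(390,390)))
cv2.imwrite(f"pics/{sys.argv[1]}.png",np.hstack(o))
E
python3 t.py .486,.396,.25; python3 snap.py b1 side,294,280,70 top,158,230,60
```

```text
t 9.6 p [0.4825 0.3951 0.2496] F [ 0.6 -0.3 -0.6] w 1.0 q6 1.77
R [[-0.8996, -0.0027, 0.4366], [-0.4366, -0.0026, -0.8996], [0.0035, -1.0, 0.0012]]
.486,.396,.25 slide mm [-3.6 -0.4  0.7]
level turn [-0.0012 -0.      0.0035]
```

View pics/b1.png

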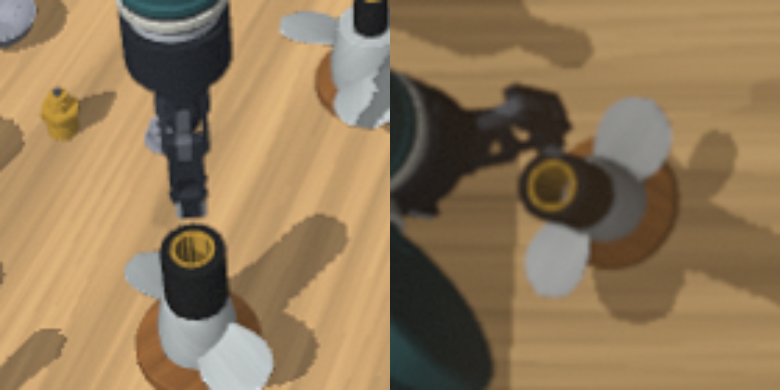

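Emit:
{"fn": "jog_arm", "kwargs": {"turn": [[0, 0, 0], [0, 0, 0], [0, 0, 0], [0, 0, 0], [0, 0, 0]], "slide": [[-3, 25, 0.5], [0, 30, 0], [0, 20, 0], [0, 0, 0], [0, 0, 0]], "grip": [100, 100, 100, 100, 100]}}

```text
time: 10.2
tool_pos: [0.4871, 0.3948, 0.1766]
tcp_rot: [-0.451, 1.973, -1.974]
wrist_force: [0.4, 0.2, 1.0]
width: 1.003
```

```bash
python3 t.py .486,.396,.126; python3 snap.py b2 side,294,280,50 top,158,230,50
```

```text
t 10.2 p [0.4871 0.3948 0.1766] F [0.4 0.2 1. ] w 1.003 q6 1.76
R [[-0.9013, -0.0008, 0.4333], [-0.4333, -0.0008, -0.9013], [0.0011, -1.0, 0.0003]]
.486,.396,.126 slide mm [ 0.5 50.6 -1.6]
level turn [-0.0003 -0.      0.0011]
```

View pics/b2.png

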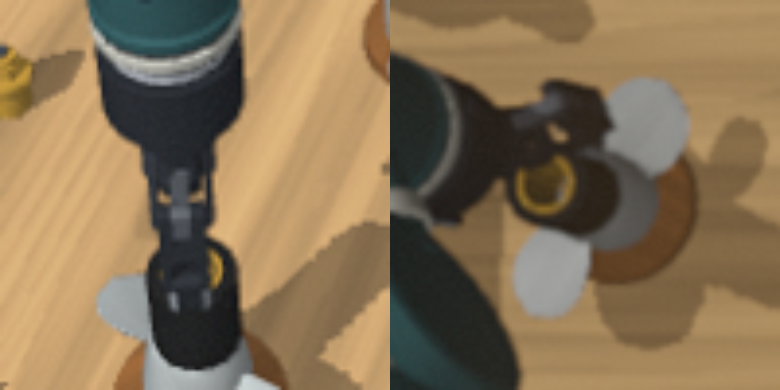

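Emit:
{"fn": "jog_arm", "kwargs": {"turn": [[0, 0, 0], [0, 0, 0], [0, 0, 0], [0, 0, 0], [0, 0, 0]], "slide": [[0.5, 15, -1.5], [0, 20, 0], [0, 15, 0], [0, 0, 0], [0, 0, 0]], "grip": [100, 100, 100, 100, 100]}}

```text
time: 10.8
tool_pos: [0.4854, 0.3971, 0.1263]
tcp_rot: [-0.452, 1.972, -1.973]
wrist_force: [0.6, 0.0, 0.2]
width: 1.001
```

```bash
python3 t.py .486,.396,.126; python3 snap.py b3 side,294,280,50 top,158,230,50
```

```text
t 10.8 p [0.4854 0.3971 0.1263] F [0.6 0.  0.2] w 1.001 q6 1.77
R [[-0.9005, -0.0008, 0.4349], [-0.4349, -0.0006, -0.9005], [0.001, -1.0, 0.0002]]
.486,.396,.126 slide mm [-0.1  0.3  1.2]
level turn [-0.0002 -0.      0.001 ]
```

View pics/b3.png

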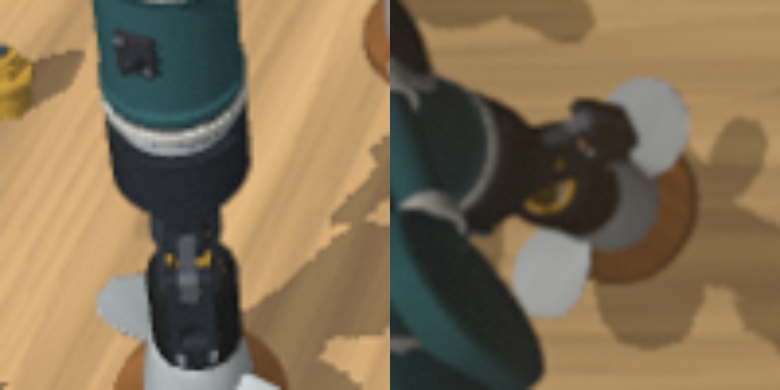

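Straddled with no contact, so I'll close.

Emit:
{"fn": "jog_arm", "kwargs": {"turn": [[0, 0, 0], [0, 0, 0], [0, 0, 0], [0, 0, 0], [0, 0, 0]], "slide": [[0, 0, 0], [0, 0, 0], [0, 0, 0], [0, 0, 0], [0, 0, 0]], "grip": [40, 40, 40, 40, 40]}}

```text
time: 11.4
tool_pos: [0.4863, 0.3975, 0.128]
tcp_rot: [-0.449, 1.972, -1.97]
wrist_force: [-0.5, -1.3, 5.4]
width: 0.612
```

Emit:
{"fn": "jog_arm", "kwargs": {"turn": [[0, 0, 0], [0, 0, 0], [0, 0, 0], [0, 0, 0]], "slide": [[0, 0, 0], [0, 0, 0], [0, 0, 0], [0, 0, 0]], "grip": [30, 30, 30, 30]}}

```text
time: 11.8
tool_pos: [0.4863, 0.3975, 0.1279]
tcp_rot: [-0.449, 1.972, -1.971]
wrist_force: [1.2, -0.2, 6.2]
width: 0.61
```

Emit:
{"fn": "jog_arm", "kwargs": {"turn": [[0, 0, 0], [0, 0, 0], [0, 0, 0], [0, 0, 0], [0, 0, 0]], "slide": [[0, -10, 0], [0, -30, 0], [0, -35, 0], [0, -35, 0], [0, -25, 0]], "grip": [30, 30, 30, 30, 30]}}

```text
time: 12.3
tool_pos: [0.4856, 0.3974, 0.2641]
tcp_rot: [-0.45, 1.972, -1.971]
wrist_force: [1.1, 0.6, -2.2]
width: 0.609
```

```bash
python3 t.py .4302,-.3517,.25; python3 snap.py b4 side,294,260,70 top,158,230,60
```

```text
t 12.3 p [0.4856 0.3974 0.2641] F [ 1.1  0.6 -2.2] w 0.609 q6 1.77
R [[-0.9005, 0.0008, 0.4348], [-0.4348, 0.001, -0.9005], [-0.0011, -1.0, -0.0005]]
.4302,-.3517,.25 slide mm [375.6  13.3 650.4]
level turn [ 0.0005 -0.     -0.0011]
```

View pics/b4.png

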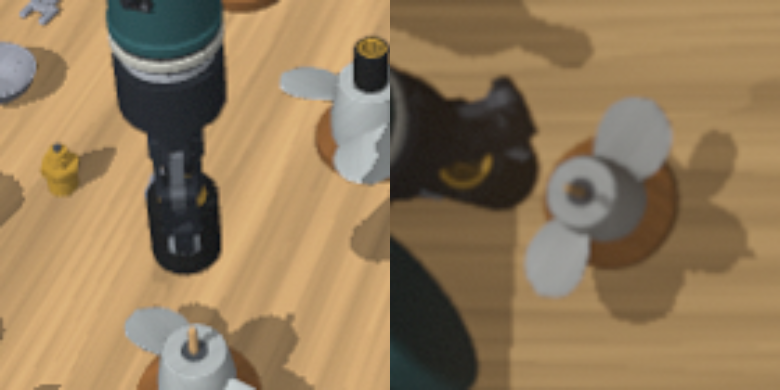

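Emit:
{"fn": "jog_arm", "kwargs": {"turn": [[0, 0, 0], [0, 0, 0], [0, 0, 0], [0, 0, 0], [0, 0, 0]], "slide": [[22, 0, 38.2], [22, 0, 38.2], [22, 0, 38.2], [22, 0, 38.2], [22, 0, 38.2]], "grip": [30, 30, 30, 30, 30]}}

```text
time: 12.9
tool_pos: [0.4678, 0.1754, 0.2591]
tcp_rot: [-0.456, 1.973, -1.973]
wrist_force: [1.1, -0.6, -0.9]
width: 0.607
```

Emit:
{"fn": "jog_arm", "kwargs": {"turn": [[0, 0, 0], [0, 0, 0], [0, 0, 0], [0, 0, 0], [0, 0, 0]], "slide": [[22, 0, 38.2], [22, 0, 38.2], [22, 0, 38.2], [22, 0, 38.2], [22, 0, 38.2]], "grip": [30, 30, 30, 30, 30]}}

```text
time: 13.4
tool_pos: [0.4517, -0.0439, 0.2594]
tcp_rot: [-0.455, 1.974, -1.972]
wrist_force: [1.9, -0.3, -2.0]
width: 0.611
```

Emit:
{"fn": "jog_arm", "kwargs": {"turn": [[0, 0, 0], [0, 0, 0], [0, 0, 0], [0, 0, 0], [0, 0, 0]], "slide": [[22, 0, 38.2], [22, 0, 38.2], [22, 0, 38.2], [22, 0, 38.2], [22, 0, 38.2]], "grip": [30, 30, 30, 30, 30]}}

```text
time: 13.9
tool_pos: [0.436, -0.2633, 0.2592]
tcp_rot: [-0.453, 1.976, -1.97]
wrist_force: [1.0, 0.4, -1.5]
width: 0.61
```

Emit:
{"fn": "jog_arm", "kwargs": {"turn": [[0, 0, 0], [0, 0, 0], [0, 0, 0], [0, 0, 0]], "slide": [[22, 0, 38.2], [22, 0, 38.2], [0, 0, 0], [0, 0, 0]], "grip": [30, 30, 30, 30]}}

```text
time: 14.3
tool_pos: [0.4299, -0.3501, 0.2591]
tcp_rot: [-0.451, 1.978, -1.97]
wrist_force: [0.1, -0.3, -1.6]
width: 0.611
```

```bash
python3 t.py .4302,-.3517,.23 .4302,-.3517,.154; python3 snap.py c1 side,399,120,60 top,465,250,60
python3 - <<'E'
from h import *
for n in("side","top"):
    P=cloud(np.load(f"{n}_last.npz")).reshape(-1,3)
    Q=P[(np.hypot(P[:,0]-.486,P[:,1]-.396)<.04)]
    S=Q[np.abs(Q[:,2]-.08)<.005];print(n,len(S),"hub",S.min(0),S.max(0))
    S=Q[(Q[:,2]>.088)&(Q[:,2]<.12)];print("dowel",len(S),S.mean(0),S.max(0))
E
```

```text
t 14.3 p [ 0.4299 -0.3501  0.2591] F [ 0.1 -0.3 -1.6] w 0.611 q6 0.39
R [[-0.9016, -0.0032, 0.4326], [-0.4327, 0.0036, -0.9016], [0.0013, -1.0, -0.0046]]
.4302,-.3517,.23 slide mm [ 0.4 29.1  1.7]
.4302,-.3517,.154 slide mm [  0.3 105.1   2.1]
level turn [0.0046 0.     0.0013]
side 365 hub [0.45710584 0.36824977 0.07500203] [0.51415145 0.42398319 0.08460181]
dowel 22 [0.48548399 0.39752576 0.10231144] [0.48793501 0.40083584 0.11410504]
top 348 hub [0.46332442 0.36968326 0.07520235] [0.51407263 0.42114579 0.08495703]
dowel 13 [0.48855406 0.39551744 0.10252336] [0.49064372 0.39957932 0.11175599]
```

View pics/c1.png

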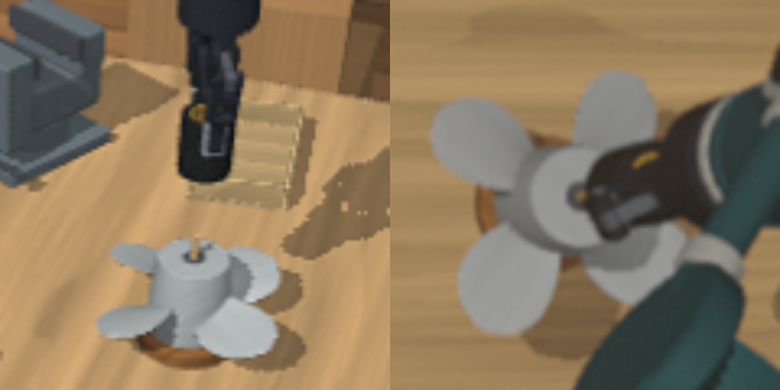

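Emit:
{"fn": "jog_arm", "kwargs": {"turn": [[0, 0, 0], [0, 0, 0], [0, 0, 0], [0, 0, 0], [0, 0, 0]], "slide": [[0, 20, 1.5], [0, 25, 0], [0, 20, 0], [0, 0, 0], [0, 0, 0]], "grip": [30, 30, 30, 30, 30]}}

```text
time: 14.9
tool_pos: [0.4319, -0.3502, 0.1966]
tcp_rot: [-0.453, 1.972, -1.97]
wrist_force: [-0.2, -0.6, -1.3]
width: 0.608
```

```bash
python3 t.py .4302,-.3517,.154; python3 snap.py c2 side,399,130,40 top,465,250,40
```

```text
t 14.9 p [ 0.4319 -0.3502  0.1966] F [-0.2 -0.6 -1.3] w 0.608 q6 0.39
R [[-0.8998, -0.0008, 0.4363], [-0.4363, 0.001, -0.8998], [0.0003, -1.0, -0.0013]]
.4302,-.3517,.154 slide mm [ 2.2 42.6  0.7]
level turn [0.0013 0.     0.0003]
```

View pics/c2.png

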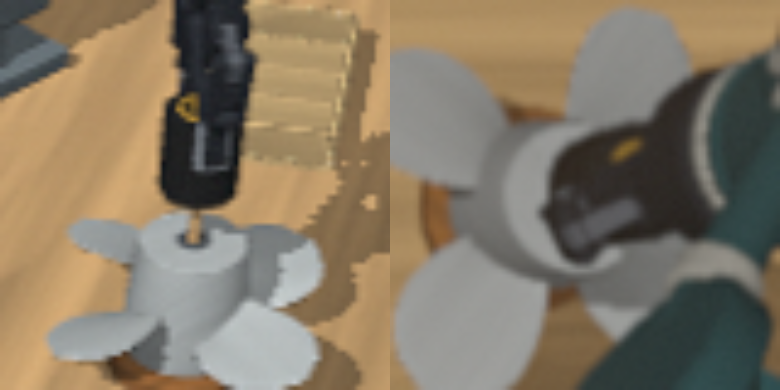

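Centred over the dowel. Lower to 2 mm above the hub.

Emit:
{"fn": "jog_arm", "kwargs": {"turn": [[0, 0, 0], [0, 0, 0], [0, 0, 0], [0, 0, 0], [0, 0, 0]], "slide": [[1, 12, 0.5], [0, 15, 0], [0, 12, 0], [0, 3, 0], [0, 0, 0]], "grip": [30, 30, 30, 30, 30]}}

```text
time: 15.5
tool_pos: [0.4304, -0.352, 0.1534]
tcp_rot: [-0.453, 1.975, -1.97]
wrist_force: [0.3, 0.7, -2.1]
width: 0.611
```

```bash
python3 t.py .4302,-.3517,.154; python3 snap.py c3 side,399,130,40 top,465,250,40
```

```text
t 15.5 p [ 0.4304 -0.352   0.1534] F [ 0.3  0.7 -2.1] w 0.611 q6 0.39
R [[-0.9006, -0.0019, 0.4347], [-0.4347, 0.0017, -0.9006], [0.0009, -1.0, -0.0024]]
.4302,-.3517,.154 slide mm [ 0.1 -0.6 -0.3]
level turn [0.0024 0.     0.0009]
```

View pics/c3.png

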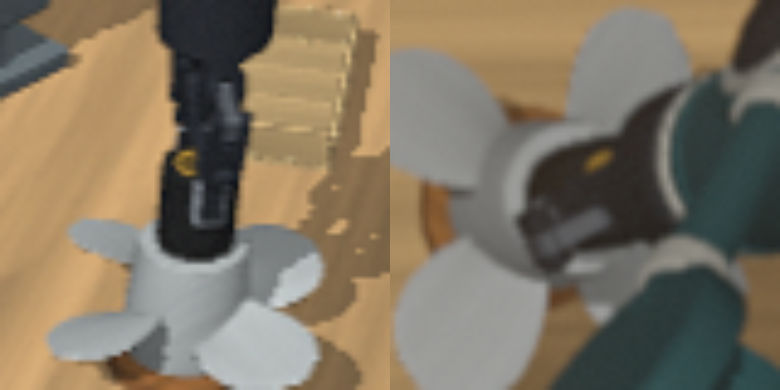

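Emit:
{"fn": "jog_arm", "kwargs": {"turn": [[0, 0, 0], [0, 0, 0], [0, 0, 0], [0, 0, 0], [0, 0, 0]], "slide": [[0, 1, 0], [0, 0, 0], [0, 0, 0], [0, 0, 0], [0, 0, 0]], "grip": [30, 75, 100, 100, 100]}}

```text
time: 16.1
tool_pos: [0.4314, -0.3527, 0.1542]
tcp_rot: [-0.451, 1.971, -1.972]
wrist_force: [0.3, -0.3, -0.7]
width: 1.005
```

Emit:
{"fn": "jog_arm", "kwargs": {"turn": [[0, 0, 0], [0, 0, 0], [0, 0, 0], [0, 0, 0], [0, 0, 0]], "slide": [[0, 0, 0], [0, 0, 0], [0, -20, 0], [0, -40, 0], [0, -40, 0]], "grip": [100, 100, 100, 100, 100]}}

```text
time: 16.6
tool_pos: [0.4304, -0.3519, 0.2537]
tcp_rot: [-0.453, 1.975, -1.97]
wrist_force: [0.8, -1.6, 0.5]
width: 1.003
```

```bash
python3 t.py .445,.0513,.25; python3 snap.py c4 side,399,130,40 top,465,250,40
```

```text
t 16.6 p [ 0.4304 -0.3519  0.2537] F [ 0.8 -1.6  0.5] w 1.003 q6 0.39
R [[-0.9005, -0.0022, 0.4348], [-0.4348, 0.002, -0.9005], [0.0011, -1.0, -0.0027]]
.445,.0513,.25 slide mm [-188.4    4.4 -356.7]
level turn [0.0027 0.     0.0011]
```

View pics/c4.png

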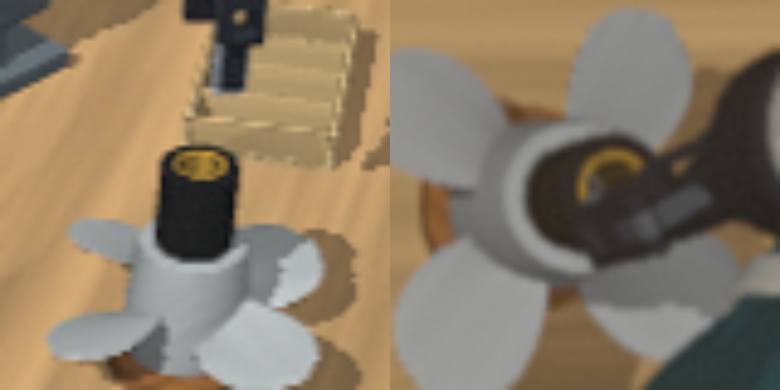

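The large bushing stands on the large prop (crop (197,205)). Now the small one.

Emit:
{"fn": "jog_arm", "kwargs": {"turn": [[0, 0, 0], [0, 0, 0], [0, 0, 0], [0, 0, 0], [0, 0, 0]], "slide": [[-21, 0, -39.6], [-21, 0, -39.6], [-21, 0, -39.6], [-21, 0, -39.6], [-21, 0, -39.6]], "grip": [100, 100, 100, 100, 100]}}

```text
time: 17.2
tool_pos: [0.4392, -0.1269, 0.2533]
tcp_rot: [-0.45, 1.972, -1.972]
wrist_force: [0.9, 0.5, -0.2]
width: 0.999
```

Emit:
{"fn": "jog_arm", "kwargs": {"turn": [[0, 0, 0], [0, 0, 0], [0, 0, 0], [0, 0, 0], [0, 0, 0]], "slide": [[-21, 0, -39.6], [-21, 0, -39.6], [-21, 0, -39.6], [-20, 0, -39.6], [0, 0, 0]], "grip": [100, 100, 100, 100, 100]}}

```text
time: 17.7
tool_pos: [0.4449, 0.0548, 0.2534]
tcp_rot: [-0.457, 1.97, -1.966]
wrist_force: [0.5, -1.1, 0.6]
width: 1.0
```

Emit:
{"fn": "jog_arm", "kwargs": {"turn": [[0, 0, 0], [0, 0, 0], [0, 0, 0]], "slide": [[0, 40, 0], [0, 30, 0], [0, 0, 0]], "grip": [100, 100, 100]}}

```text
time: 18.0
tool_pos: [0.4415, 0.0496, 0.179]
tcp_rot: [-0.462, 1.977, -1.974]
wrist_force: [-0.8, -0.1, 0.1]
width: 1.003
```

```bash
python3 t.py .445,.0513,.125; python3 snap.py d1 side,357,213,40 top,296,247,40
```

```text
t 18.0 p [0.4415 0.0496 0.179 ] F [-0.8 -0.1  0.1] w 1.003 q6 1.18
R [[-0.9004, -0.0098, 0.4349], [-0.4349, -0.0008, -0.9005], [0.0092, -1.0, -0.0035]]
.445,.0513,.125 slide mm [-4.4 53.9  0.2]
level turn [0.0035 0.     0.0092]
```

View pics/d1.png

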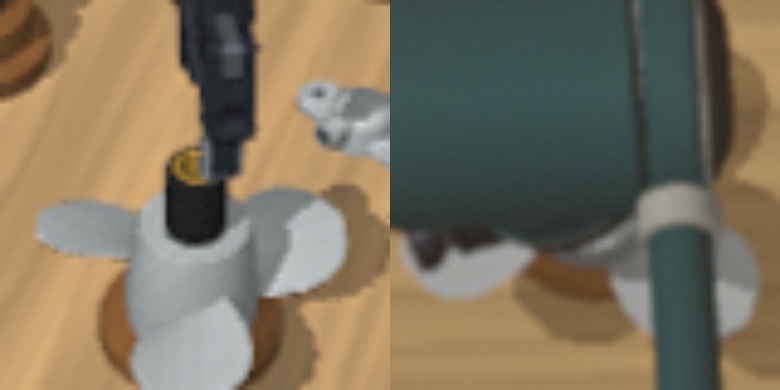

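Emit:
{"fn": "jog_arm", "kwargs": {"turn": [[0, 0, 0], [0, 0, 0]], "slide": [[0, 0, 0], [0, 0, 0]], "grip": [100, 100]}}

```text
time: 18.3
tool_pos: [0.447, 0.0499, 0.1858]
tcp_rot: [-0.447, 1.97, -1.971]
wrist_force: [0.2, 0.5, -0.1]
width: 1.003
```

```bash
python3 t.py .445,.0513,.125
```

```text
t 18.3 p [0.447  0.0499 0.1858] F [ 0.2  0.5 -0.1] w 1.003 q6 1.18
R [[-0.9008, 0.0035, 0.4342], [-0.4342, 0.0002, -0.9008], [-0.0033, -1.0, 0.0014]]
.445,.0513,.125 slide mm [ 1.4 60.8 -2.2]
level turn [-0.0014  0.     -0.0033]
```

Emit:
{"fn": "jog_arm", "kwargs": {"turn": [[0, 0, 0], [0, 0, 0], [0, 0, 0], [0, 0, 0], [0, 0, 0]], "slide": [[0, 15, -1.5], [0, 18, 0], [0, 15, 0], [0, 10, 0], [0, 0, 0]], "grip": [100, 100, 100, 100, 100]}}

```text
time: 18.8
tool_pos: [0.4443, 0.0514, 0.1252]
tcp_rot: [-0.452, 1.973, -1.972]
wrist_force: [0.2, -0.1, 0.0]
width: 1.001
```

```bash
python3 t.py .445,.0513,.125; python3 snap.py d2 side,357,213,40
```

```text
t 18.8 p [0.4443 0.0514 0.1252] F [ 0.2 -0.1  0. ] w 1.001 q6 1.18
R [[-0.9006, -0.0014, 0.4346], [-0.4346, -0.0001, -0.9006], [0.0013, -1.0, -0.0006]]
.445,.0513,.125 slide mm [-0.6  0.2  0.4]
level turn [0.0006 0.     0.0013]
```

View pics/d2.png

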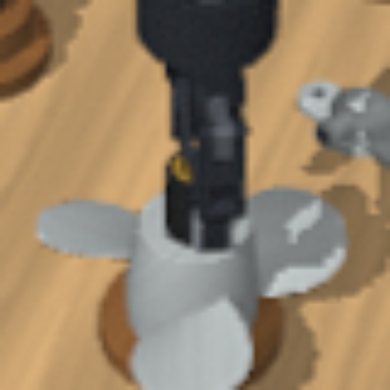

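Emit:
{"fn": "jog_arm", "kwargs": {"turn": [[0, 0, 0], [0, 0, 0], [0, 0, 0], [0, 0, 0], [0, 0, 0]], "slide": [[0, -3, 0], [0, 0, 0], [0, 0, 0], [0, 0, 0], [0, 0, 0]], "grip": [20, 20, 20, 20, 20]}}

```text
time: 19.35
tool_pos: [0.4456, 0.0516, 0.1299]
tcp_rot: [-0.449, 1.971, -1.972]
wrist_force: [-1.3, -0.2, 5.5]
width: 0.415
```

Emit:
{"fn": "jog_arm", "kwargs": {"turn": [[0, 0, 0], [0, 0, 0], [0, 0, 0], [0, 0, 0], [0, 0, 0]], "slide": [[0, 0, 0], [0, 0, 0], [0, 0, 0], [0, 0, 0], [0, 0, 0]], "grip": [15, 15, 15, 15, 15]}}

```text
time: 19.85
tool_pos: [0.4456, 0.0516, 0.1299]
tcp_rot: [-0.449, 1.971, -1.972]
wrist_force: [-1.6, -0.2, 6.7]
width: 0.412
```

Emit:
{"fn": "jog_arm", "kwargs": {"turn": [[0, 0, 0], [0, 0, 0], [0, 0, 0], [0, 0, 0], [0, 0, 0]], "slide": [[0, -10, 0], [0, -30, 0], [0, -35, 0], [0, -30, 0], [0, -20, 0]], "grip": [15, 15, 15, 15, 15]}}

```text
time: 20.35
tool_pos: [0.4456, 0.0516, 0.2568]
tcp_rot: [-0.448, 1.97, -1.971]
wrist_force: [0.2, -0.3, -0.8]
width: 0.414
```

```bash
python3 t.py .487,.3965,.25; python3 snap.py d3 side,357,200,50 top,296,247,50
python3 - <<'E'
from h import *
for n in("side","top"):
    P=cloud(np.load(f"{n}_last.npz")).reshape(-1,3)
    Q=P[(np.hypot(P[:,0]-.446,P[:,1]-.05)<.045)]
    S=Q[np.abs(Q[:,2]-.092)<.005];print(n,len(S),"hub",S.min(0),S.max(0))
    S=Q[(Q[:,2]>.1)&(Q[:,2]<.13)];print("dowel",len(S),S.mean(0),S.max(0))
E
```

```text
t 20.35 p [0.4456 0.0516 0.2568] F [ 0.2 -0.3 -0.8] w 0.414 q6 1.18
R [[-0.9005, 0.0033, 0.4348], [-0.4348, 0.0003, -0.9005], [-0.0031, -1.0, 0.0012]]
.487,.3965,.25 slide mm [-187.2    7.  -292.6]
level turn [-0.0012  0.     -0.0031]
side 270 hub [0.41350161 0.0163554  0.08703476] [0.47594822 0.08317374 0.09594681]
dowel 20 [0.44434379 0.0488308  0.11102065] [0.44884361 0.05404209 0.1206864 ]
top 89 hub [0.41646147 0.0312916  0.0881125 ] [0.4380509  0.06745984 0.09652701]<stdin>:6: RuntimeWarning: Mean of empty slice.
  ret = um.true_divide(
Traceback (most recent call last):
ValueError: zero-size array to reduction operation maximum which has no identity
```

View pics/d3.png

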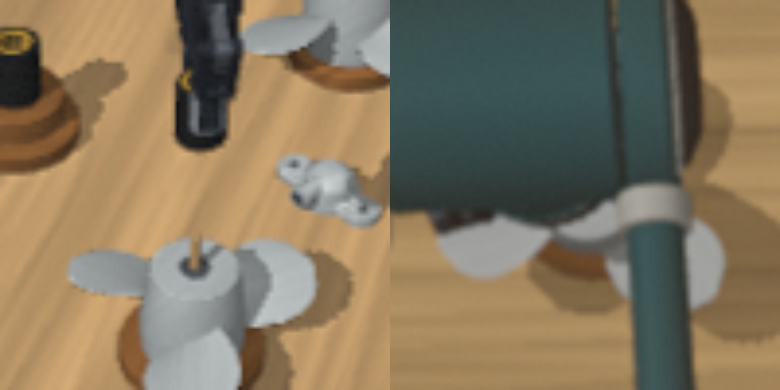

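Emit:
{"fn": "jog_arm", "kwargs": {"turn": [[0, 0, 0], [0, 0, 0], [0, 0, 0], [0, 0, 0], [0, 0, 0]], "slide": [[-23.4, 0, -36.5], [-23.4, 0, -36.5], [-23.4, 0, -36.5], [-23.4, 0, -36.5], [-23.4, 0, -36.5]], "grip": [15, 15, 15, 15, 15]}}

```text
time: 20.95
tool_pos: [0.4699, 0.2681, 0.2519]
tcp_rot: [-0.454, 1.972, -1.974]
wrist_force: [0.5, -0.4, -0.7]
width: 0.416
```

Emit:
{"fn": "jog_arm", "kwargs": {"turn": [[0, 0, 0], [0, 0, 0], [0, 0, 0], [0, 0, 0], [0, 0, 0]], "slide": [[-23.4, 0, -36.5], [-23.4, 0, -36.5], [-23.4, 0, -36.5], [0, 0, 0], [0, 0, 0]], "grip": [15, 15, 15, 15, 15]}}

```text
time: 21.45
tool_pos: [0.4854, 0.3961, 0.2514]
tcp_rot: [-0.457, 1.97, -1.974]
wrist_force: [1.3, -0.7, -1.8]
width: 0.412
```

Emit:
{"fn": "jog_arm", "kwargs": {"turn": [[0, 0, 0], [0, 0, 0], [0, 0, 0], [0, 0, 0], [0, 0, 0]], "slide": [[0, 30, 0], [0, 35, 0], [0, 20, 0], [0, 0, 0], [0, 0, 0]], "grip": [15, 15, 15, 15, 15]}}

```text
time: 21.95
tool_pos: [0.4862, 0.3945, 0.1685]
tcp_rot: [-0.452, 1.972, -1.974]
wrist_force: [0.7, -0.5, -0.0]
width: 0.414
```

```bash
python3 t.py .487,.3965,.12; python3 snap.py e1 side,294,290,50 top,158,230,50
python3 - <<'E'
from h import *
for n in("side","top"):
    P=cloud(np.load(f"{n}_last.npz")).reshape(-1,3)
    Q=P[(np.hypot(P[:,0]-.446,P[:,1]-.05)<.045)]
    S=Q[np.abs(Q[:,2]-.092)<.005];print(n,len(S),"hub",S.min(0),S.max(0))
    S=Q[(Q[:,2]>.1)&(Q[:,2]<.13)];print("dowel",len(S),S.mean(0))
E
```

```text
t 21.95 p [0.4862 0.3945 0.1685] F [ 0.7 -0.5 -0. ] w 0.414 q6 1.76
R [[-0.9011, -0.0011, 0.4337], [-0.4337, -0.0011, -0.9011], [0.0015, -1.0, 0.0005]]
.487,.3965,.12 slide mm [-1.7 48.5 -1.5]
level turn [-0.0005 -0.      0.0015]
side 272 hub [0.41366261 0.0184187  0.08704175] [0.47471744 0.08310102 0.09653673]
dowel 18 [0.44422424 0.04872448 0.11117253]
top 567 hub [0.4165406  0.01686374 0.08702086] [0.47950373 0.07989328 0.09697855]
dowel 10 [0.44738568 0.04756956 0.11896056]
```

View pics/e1.png

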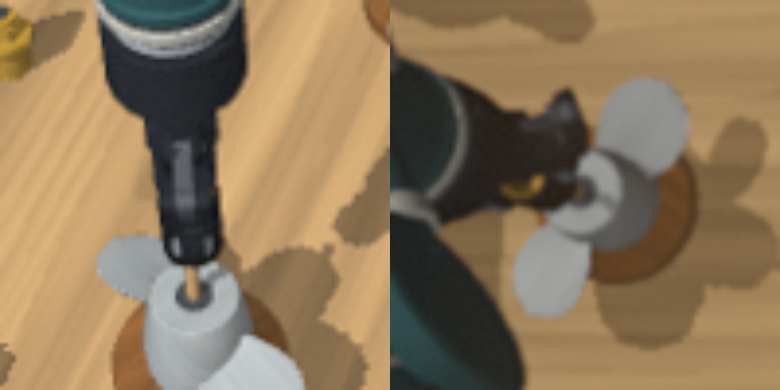

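Emit:
{"fn": "jog_arm", "kwargs": {"turn": [[0, 0, 0], [0, 0, 0], [0, 0, 0], [0, 0, 0], [0, 0, 0]], "slide": [[-1, 10, -1.5], [0, 15, 0], [0, 14, 0], [0, 8, 0], [0, 0, 0]], "grip": [15, 15, 15, 15, 15]}}

```text
time: 22.55
tool_pos: [0.4854, 0.3968, 0.1192]
tcp_rot: [-0.455, 1.972, -1.975]
wrist_force: [-0.5, -0.1, -0.8]
width: 0.409
```

```bash
python3 t.py .487,.3965,.12; python3 snap.py e2 side,294,290,50 top,158,230,50
```

```text
t 22.55 p [0.4854 0.3968 0.1192] F [-0.5 -0.1 -0.8] w 0.409 q6 1.77
R [[-0.9005, -0.0033, 0.4349], [-0.4349, -0.0025, -0.9005], [0.004, -1.0, 0.0008]]
.487,.3965,.12 slide mm [-1.3 -0.8  1. ]
level turn [-0.0008 -0.      0.004 ]
```

View pics/e2.png

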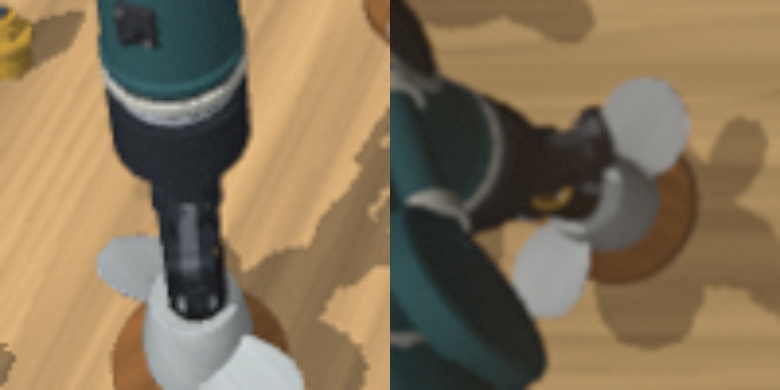

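Seated over the dowel; release and retreat.

Emit:
{"fn": "jog_arm", "kwargs": {"turn": [[0, 0, 0], [0, 0, 0], [0, 0, 0], [0, 0, 0], [0, 0, 0]], "slide": [[0, 0.5, 0], [0, 0, 0], [0, 0, 0], [0, 0, 0], [0, 0, 0]], "grip": [15, 60, 100, 100, 100]}}

```text
time: 23.15
tool_pos: [0.4869, 0.3978, 0.1216]
tcp_rot: [-0.451, 1.972, -1.971]
wrist_force: [-0.3, 0.1, -0.2]
width: 1.003
```

Emit:
{"fn": "jog_arm", "kwargs": {"turn": [[0, 0, 0], [0, 0, 0], [0, 0, 0], [0, 0, 0], [0, 0, 0]], "slide": [[0, 0, 0], [0, 0, 0], [0, -20, 0], [0, -45, 0], [0, -45, 0]], "grip": [100, 100, 100, 100, 100]}}

```text
time: 23.65
tool_pos: [0.4857, 0.397, 0.2309]
tcp_rot: [-0.455, 1.972, -1.975]
wrist_force: [1.0, 0.6, 0.8]
width: 0.998
```

Emit:
{"fn": "jog_arm", "kwargs": {"turn": [[0, 0, 0], [0, 0, 0]], "slide": [[0, -20, 0], [0, 0, 0]], "grip": [100, 100]}}

```text
time: 23.85
tool_pos: [0.4889, 0.3993, 0.2568]
tcp_rot: [-0.442, 1.972, -1.965]
wrist_force: [0.8, -0.1, 0.5]
width: 1.001
```

```bash
python3 t.py .667,-.152,.25; python3 snap.py e3 side,294,290,50 top,374,164,50;  python3 - <<'E'
from h import *
for n in("side","top"):
    P=cloud(np.load(f"{n}_last.npz")).reshape(-1,3)
    Q=P[(np.hypot(P[:,0]-.667,P[:,1]+.152)<.05)&(P[:,2]>.094)&(P[:,2]<.104)];print(n,Q.mean(0),Q.min(0),Q.max(0))
E
```

```text
t 23.85 p [0.4889 0.3993 0.2568] F [ 0.8 -0.1  0.5] w 1.001 q6 1.77
R [[-0.9005, 0.0074, 0.4348], [-0.4348, 0.0056, -0.9005], [-0.0091, -1.0, -0.0018]]
.667,-.152,.25 slide mm [ 79.4   5.  574. ]
level turn [ 0.0018 -0.     -0.0091]
side [ 0.65876934 -0.14941095  0.09660944] [ 0.64189287 -0.17348013  0.09444627] [ 0.67656906 -0.12575779  0.1016928 ]
top [ 0.66638421 -0.14974027  0.09893164] [ 0.64515329 -0.17224733  0.0940377 ] [ 0.6894866  -0.12721883  0.10307555]
```

View pics/e3.png

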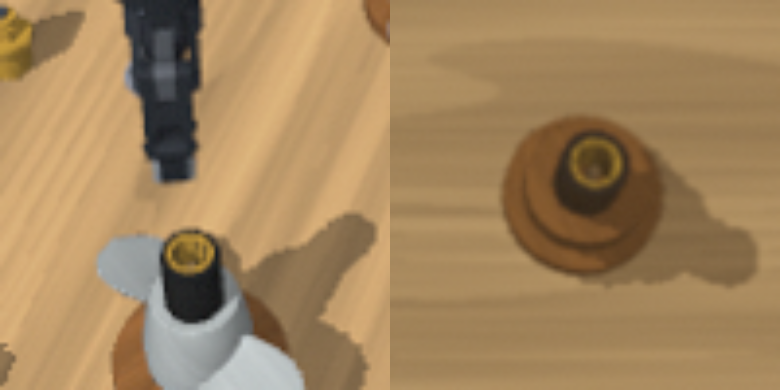

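Small is on the small prop (crop (192,275)), and medium is still parked. Fetching medium.

Emit:
{"fn": "jog_arm", "kwargs": {"turn": [[0, 0, 0], [0, 0, 0], [0, 0, 0], [0, 0, 0], [0, 0, 0]], "slide": [[6, 0, 44], [6, 0, 44], [6, 0, 44], [6, 0, 44], [6, 0, 44]], "grip": [100, 100, 100, 100, 100]}}

```text
time: 24.45
tool_pos: [0.554, 0.1845, 0.248]
tcp_rot: [-0.457, 1.973, -1.974]
wrist_force: [1.5, -0.2, 0.7]
width: 0.998
```

Emit:
{"fn": "jog_arm", "kwargs": {"turn": [[0, 0, 0], [0, 0, 0], [0, 0, 0], [0, 0, 0], [0, 0, 0]], "slide": [[6, 0, 44], [6, 0, 44], [6, 0, 44], [6, 0, 44], [6, 0, 44]], "grip": [100, 100, 100, 100, 100]}}

```text
time: 24.95
tool_pos: [0.6227, -0.0263, 0.248]
tcp_rot: [-0.456, 1.975, -1.972]
wrist_force: [-0.4, -0.2, -0.2]
width: 1.003
```

Emit:
{"fn": "jog_arm", "kwargs": {"turn": [[0, 0, 0], [0, 0, 0], [0, 0, 0], [0, 0, 0], [0, 0, 0]], "slide": [[6, 0, 44], [6, 0, 44], [6, 0, 44], [0, 0, 0], [0, 0, 0]], "grip": [100, 100, 100, 100, 100]}}

```text
time: 25.45
tool_pos: [0.6638, -0.1521, 0.2479]
tcp_rot: [-0.454, 1.978, -1.972]
wrist_force: [0.2, 0.4, -0.0]
width: 0.997
```

Emit:
{"fn": "jog_arm", "kwargs": {"turn": [[0, 0, 0], [0, 0, 0], [0, 0, 0], [0, 0, 0], [0, 0, 0]], "slide": [[0, 40, 0], [0, 40, 0], [0, 20, 0], [0, 0, 0], [0, 0, 0]], "grip": [100, 100, 100, 100, 100]}}

```text
time: 25.95
tool_pos: [0.6645, -0.1498, 0.1505]
tcp_rot: [-0.454, 1.973, -1.97]
wrist_force: [0.5, 0.4, 0.5]
width: 1.0
```

```bash
python3 t.py .6665,-.1505,.087; python3 snap.py f1 side,311,170,40 top,374,164,50
```

```text
t 25.95 p [ 0.6645 -0.1498  0.1505] F [0.5 0.4 0.5] w 1.0 q6 0.86
R [[-0.8999, -0.002, 0.4361], [-0.4361, 0.0008, -0.8999], [0.0015, -1.0, -0.0016]]
.6665,-.1505,.087 slide mm [-1.6 63.5  1.6]
level turn [0.0016 0.     0.0015]
```

View pics/f1.png

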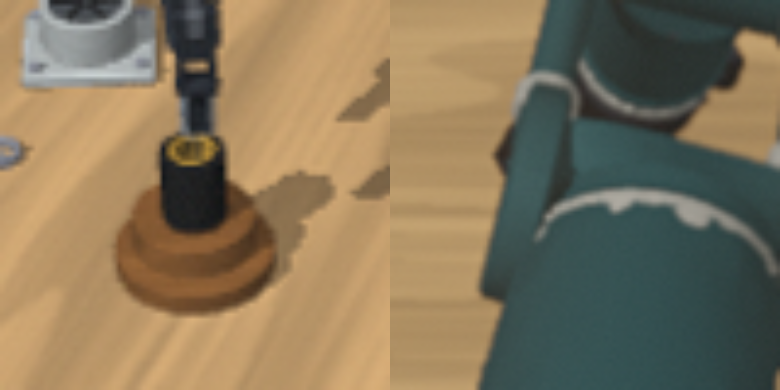

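Emit:
{"fn": "jog_arm", "kwargs": {"turn": [[0, 0, 0], [0, 0, 0], [0, 0, 0], [0, 0, 0], [0, 0, 0]], "slide": [[-1.5, 15, 1], [0, 20, 0], [0, 17, 0], [0, 10, 0], [0, 0, 0]], "grip": [100, 100, 100, 100, 100]}}

```text
time: 26.55
tool_pos: [0.6654, -0.1512, 0.0867]
tcp_rot: [-0.455, 1.975, -1.971]
wrist_force: [-0.8, 0.2, -0.8]
width: 1.0
```

Emit:
{"fn": "jog_arm", "kwargs": {"turn": [[0, 0, 0], [0, 0, 0], [0, 0, 0], [0, 0, 0], [0, 0, 0]], "slide": [[0, 0, 0], [0, 0, 0], [0, 0, 0], [0, 0, 0], [0, 0, 0]], "grip": [30, 30, 30, 30, 30]}}

```text
time: 27.05
tool_pos: [0.668, -0.1519, 0.0908]
tcp_rot: [-0.448, 1.97, -1.972]
wrist_force: [0.9, -0.3, 4.5]
width: 0.503
```

Emit:
{"fn": "jog_arm", "kwargs": {"turn": [[0, 0, 0], [0, 0, 0], [0, 0, 0], [0, 0, 0]], "slide": [[0, 0, 0], [0, 0, 0], [0, 0, 0], [0, 0, 0]], "grip": [20, 20, 20, 20]}}

```text
time: 27.45
tool_pos: [0.668, -0.1519, 0.0908]
tcp_rot: [-0.448, 1.97, -1.972]
wrist_force: [1.1, -0.1, 5.6]
width: 0.505
```

Emit:
{"fn": "jog_arm", "kwargs": {"turn": [[0, 0, 0], [0, 0, 0], [0, 0, 0], [0, 0, 0], [0, 0, 0]], "slide": [[0, -10, 0], [0, -35, 0], [0, -45, 0], [0, -45, 0], [0, -30, 0]], "grip": [20, 20, 20, 20, 20]}}

```text
time: 27.95
tool_pos: [0.6675, -0.1517, 0.258]
tcp_rot: [-0.448, 1.969, -1.972]
wrist_force: [0.5, 0.8, -0.9]
width: 0.502
```

```bash
python3 t.py .446,.0495,.25; python3 snap.py f2 side,311,150,50 top,374,164,50
```

```text
t 27.95 p [ 0.6675 -0.1517  0.258 ] F [ 0.5  0.8 -0.9] w 0.502 q6 0.86
R [[-0.9005, 0.0028, 0.4348], [-0.4348, -0.0008, -0.9005], [-0.0022, -1.0, 0.0019]]
.446,.0495,.25 slide mm [ 112.     7.3 -277.5]
level turn [-0.0019  0.     -0.0022]
```

View pics/f2.png

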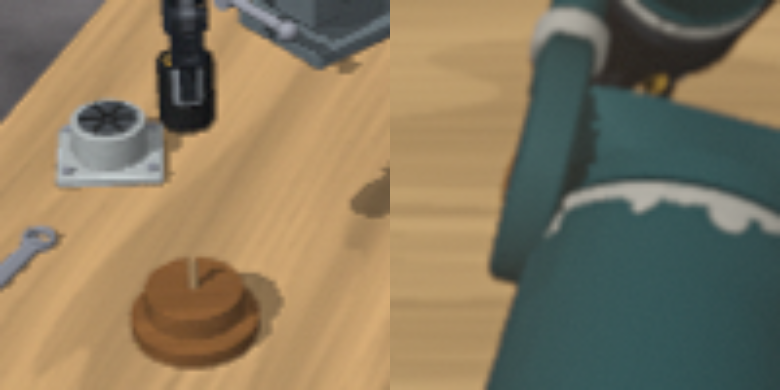

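Emit:
{"fn": "jog_arm", "kwargs": {"turn": [[0, 0, 0], [0, 0, 0], [0, 0, 0], [0, 0, 0], [0, 0, 0]], "slide": [[16, 0, -39.6], [16, 0, -39.6], [16, 0, -39.6], [16, 0, -39.6], [16, 0, -39.6]], "grip": [20, 20, 20, 20, 20]}}

```text
time: 28.55
tool_pos: [0.506, -0.0071, 0.2519]
tcp_rot: [-0.455, 1.975, -1.972]
wrist_force: [-0.5, 0.7, -0.2]
width: 0.506
```

Emit:
{"fn": "jog_arm", "kwargs": {"turn": [[0, 0, 0], [0, 0, 0], [0, 0, 0], [0, 0, 0], [0, 0, 0]], "slide": [[16, 0, -39.6], [16, 0, -39.6], [0, 0, 0], [0, 0, 0], [0, 0, 0]], "grip": [20, 20, 20, 20, 20]}}

```text
time: 29.05
tool_pos: [0.4457, 0.0489, 0.2536]
tcp_rot: [-0.452, 1.972, -1.973]
wrist_force: [0.4, -0.5, -1.1]
width: 0.503
```

Emit:
{"fn": "jog_arm", "kwargs": {"turn": [[0, 0, 0], [0, 0, 0], [0, 0, 0], [0, 0, 0], [0, 0, 0]], "slide": [[0, 25, 0], [0, 25, 0], [0, 18, 0], [0, 0, 0], [0, 0, 0]], "grip": [20, 20, 20, 20, 20]}}

```text
time: 29.55
tool_pos: [0.446, 0.0487, 0.186]
tcp_rot: [-0.452, 1.973, -1.973]
wrist_force: [0.5, -0.1, -0.6]
width: 0.504
```

```bash
python3 t.py .446,.0495,.139; python3 snap.py g1 side,357,200,45 top,296,247,45
```

```text
t 29.55 p [0.446  0.0487 0.186 ] F [ 0.5 -0.1 -0.6] w 0.504 q6 1.18
R [[-0.9011, -0.0014, 0.4337], [-0.4337, -0.0002, -0.9011], [0.0013, -1.0, -0.0004]]
.446,.0495,.139 slide mm [-0.5 47.  -0.7]
level turn [0.0004 0.     0.0013]
```

View pics/g1.png

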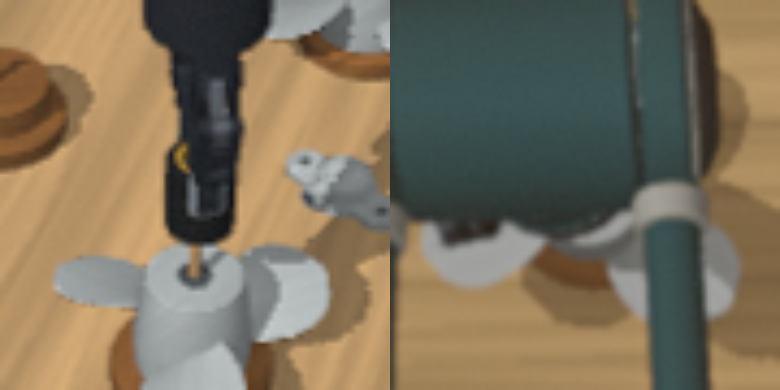

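Emit:
{"fn": "jog_arm", "kwargs": {"turn": [[0, 0, 0], [0, 0, 0], [0, 0, 0], [0, 0, 0], [0, 0, 0]], "slide": [[0, 10, -0.5], [0, 15, 0], [0, 14, 0], [0, 7.5, 0], [0, 0, 0]], "grip": [20, 20, 20, 20, 20]}}

```text
time: 30.15
tool_pos: [0.4449, 0.0498, 0.1389]
tcp_rot: [-0.453, 1.973, -1.972]
wrist_force: [0.5, -0.6, -0.8]
width: 0.504
```

```bash
python3 t.py .446,.0495,.139; python3 snap.py g2 side,357,200,45
```

```text
t 30.15 p [0.4449 0.0498 0.1389] F [ 0.5 -0.6 -0.8] w 0.504 q6 1.18
R [[-0.9005, -0.0014, 0.4349], [-0.4349, -0.0001, -0.9005], [0.0013, -1.0, -0.0005]]
.446,.0495,.139 slide mm [-0.9 -0.1  0.7]
level turn [0.0005 0.     0.0013]
```

View pics/g2.png

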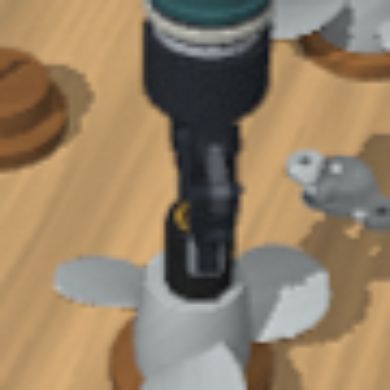

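Emit:
{"fn": "jog_arm", "kwargs": {"turn": [[0, 0, 0], [0, 0, 0], [0, 0, 0], [0, 0, 0], [0, 0, 0]], "slide": [[0, 0.5, 0], [0, 0, 0], [0, 0, 0], [0, 0, 0], [0, 0, 0]], "grip": [20, 65, 100, 100, 100]}}

```text
time: 30.7
tool_pos: [0.4456, 0.0498, 0.1396]
tcp_rot: [-0.451, 1.972, -1.972]
wrist_force: [-0.5, 0.4, -0.4]
width: 1.001
```

Emit:
{"fn": "jog_arm", "kwargs": {"turn": [[0, 0, 0], [0, 0, 0], [0, 0, 0], [0, 0, 0], [0, 0, 0]], "slide": [[0, 0, 0], [0, 0, 0], [0, -20, 0], [0, -45, 0], [0, -45, 0]], "grip": [100, 100, 100, 100, 100]}}

```text
time: 31.2
tool_pos: [0.4442, 0.0497, 0.2493]
tcp_rot: [-0.455, 1.974, -1.973]
wrist_force: [1.2, 0.1, 0.0]
width: 0.996
```

Emit:
{"fn": "jog_arm", "kwargs": {"turn": [[0, 0, 0], [0, 0, 0], [0, 0, 0], [0, 0, 0], [0, 0, 0]], "slide": [[0, -20, 0], [0, 0, 45], [0, 0, 45], [0, 0, 45], [0, 0, 45]], "grip": [100, 100, 100, 100, 100]}}

```text
time: 31.7
tool_pos: [0.5242, -0.1138, 0.2695]
tcp_rot: [-0.451, 1.971, -1.972]
wrist_force: [-0.1, 1.0, -0.1]
width: 1.001
```

Emit:
{"fn": "jog_arm", "kwargs": {"turn": [[0, 0, 0], [0, 0, 0], [0, 0, 0], [0, 0, 0], [0, 0, 0]], "slide": [[0, 0, 20], [0, 0, 0], [0, 0, 0], [0, 0, 0], [0, 0, 0]], "grip": [100, 100, 100, 100, 100]}}

```text
time: 32.2
tool_pos: [0.5319, -0.1289, 0.2694]
tcp_rot: [-0.453, 1.971, -1.971]
wrist_force: [-0.8, -0.4, -0.2]
width: 1.001
```

```bash
python3 t.py
python3 - <<'E'
from workcell import eyes,nets
from h import *
items={"small":(.487,.3965,.08,.126),"med":(.446,.0495,.092,.146),"large":(.4302,-.3517,.104,.166)}
for n in("side","top"):
    p=eyes.read_camera(n);cv2.imwrite(f"pics/end_{n}.png",p["img"][:,:,::-1])
    P=cloud(p).reshape(-1,3)
    for k,(x,y,zh,zt) in items.items():
        Q=P[(np.hypot(P[:,0]-x,P[:,1]-y)<.045)&(abs(P[:,2]-zt)<.007)]
        print(n,k,len(Q),"top c",Q.mean(0)if len(Q) else None,"mid",(Q.min(0)+Q.max(0))/2 if len(Q) else None)
    for t in("prop_nut","tach_sender","thermostat_cover"):
        for d in nets.search_frame(t,p)[:1]: print(t,np.round(cv2.Rodrigues(np.array(p["rotation"]))[0]@d["xyz"]+p["position"],3))
E
```

```text
t 32.2 p [ 0.5319 -0.1289  0.2694] F [-0.8 -0.4 -0.2] w 1.001 q6 0.84
R [[-0.8998, -0.0, 0.4363], [-0.4363, 0.0003, -0.8998], [-0.0001, -1.0, -0.0003]]
level turn [ 0.0003 -0.     -0.0001]
side small 147 top c [0.48391418 0.39996434 0.12478578] mid [0.48369489 0.39755509 0.12484466]
side med 128 top c [0.44145448 0.05372596 0.14374909] mid [0.44195352 0.05184507 0.14375886]
side large 109 top c [ 0.42757917 -0.34773868  0.16327209] mid [ 0.42848806 -0.34859316  0.16405668]
prop_nut [0.607 0.193 0.014]
tach_sender [0.717 0.215 0.034]
thermostat_cover [ 0.394 -0.151  0.011]
top small 122 top c [0.48712    0.39791433 0.12549308] mid [0.48698298 0.39857404 0.12527609]
top med 211 top c [0.4451687  0.05149708 0.14594474] mid [0.44517884 0.05150561 0.14534251]
top large 328 top c [ 0.43138536 -0.34994448  0.16599625] mid [ 0.43110628 -0.35051588  0.16541814]
prop_nut [0.618 0.183 0.014]
tach_sender [0.714 0.201 0.036]
thermostat_cover [ 0.434 -0.183  0.006]
```

View pics/end_side.png

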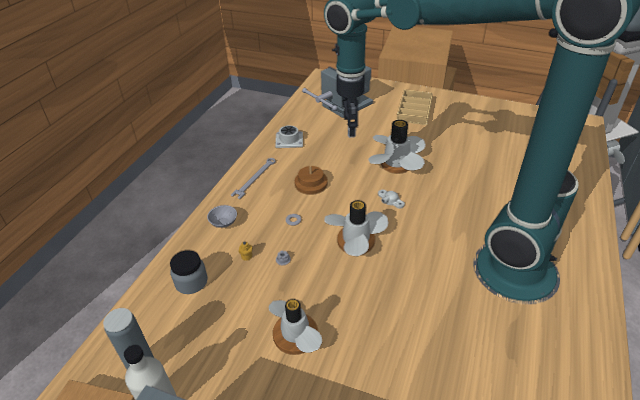

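View pics/end_top.png

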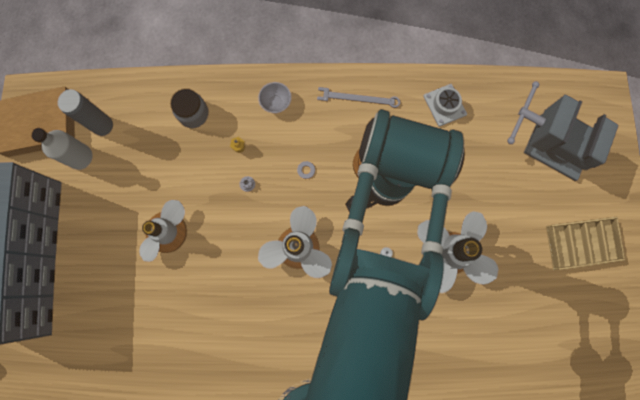

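All three bushings are upright on their own propellers: (293,308), (358,212) and (400,132) in the side view. The spare stand is empty at (311,178), and the bystanders are where they were in the side view. Handing in.

```bash
python3 -c "
from workcell import bot
print(bot.finish_job())"
```

```text
the job is handed in; nothing more can be done
None
```

All three bushings are on the dowels of their own propellers, and I handed the job in at about 32 s of the 106 s allowed. No verdict is reported, so success rests on my own checks below.

**Order of moves:** the medium bushing was parked on the spare stand. Large then went to the large propeller, small to the small one, and medium from the stand to the middle one.

**Last checks:**
- **Position:** depth from both cameras put each bushing's centre within about 5 mm of its dowel axis (limit 13 mm). The tops were within about 3 mm of the height expected for resting on the hub.
- **Clear of the robot:** all three stood upright. The spare stand was empty, and the gripper was open and well clear.
- **Bystanders:** the prop nut, tachometer sender and thermostat cover looked unmoved in the side view.

**One disagreement:** in the last top picture the network placed the thermostat cover about 40 mm from where it started. The arm hides most of the cover in that view. The side camera agreed with its starting position to 2 mm, so I took the top reading as an occlusion effect.

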